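Charge the battery packs on the plate from under the stack

ROBOT

A 6-joint arm with a two-finger parallel gripper is mounted at the origin on the work surface. World frame = base frame: x ahead of the robot, y to its left, z up, the work surface at z = 0. Lengths are in m, angles in rad, forces in N, time in s.
With the tool pointing down it reaches from about 0.35 to 0.775 m from the base axis. Payload 7.3 kg.
Tool frame: the origin (TCP) lies between the finger pads; the fingertips stand robot.tcp_to_tips ahead of it and the grasp point (between the pads) lies 2 mm behind it (robot.tcp_to_tips is the distance from the TCP to the fingertips, in m); y points along the fingers, x is the direction in which the jaws open and shut, and the axes are right-handed (so a half turn about y gives the same grasp; the last joint's range is limited). The gripper opens to 92 mm and grips with 3 to 60 N. Pads are 19 mm wide; open, the fingers measure 130 mm over their backs; the gripper's body (75 mm by 190 mm) begins 47 mm behind the grasp point.
Start: joints at [1.185, 0.342, 1.524, -0, 1.275, -0.146], TCP at [0.125, 0.51, 0.244] pointing down, gripper open.
Joint ranges: [-2.53, 2.53], [-0.77, 2.02], [0.04, 2.7], [-1, 4.14], [0.28, 2.66], [-3.11, 3.11]. Speed limits (rad/s): [2.57, 2.57, 3.14, 3.14, 3.14, 3.14].

INTERFACE

Orientations are given as [roll, pitch, yaw] about the fixed x, y, z axes, in that order (R = Rz(yaw) Ry(pitch) Rx(roll)).
In Python, from cell import status, read_camera, get_calibration, robot gives the robot as it stands.
- The arm moves only by the shell command python3 -m creep 'ROWS' [FORCE]. ROWS is JSON, a list of rows, each an object of numbers: "dx", "dy", "dz": the shift along the tool's x, y, z in m; "rx", "ry", "rz": the turn, a rotation vector about the tool's x, y, z in rad; "gripper": the opening, from 0 (shut) to 1 (fully open). A call has 1 to 20 rows; each row is the pose to reach, as a shift and turn from the pose commanded when the call began, along the tool's axes at that moment; what a row does not reach only later rows make up. A row lasts 1/8 s, in which the tool goes at most 62.5 mm and 10.7 degrees, less where a joint would pass 70% of its speed; a pose out of reach is approached as far as the arm can. A call with a gripper value outside its range is refused whole. The fingers move at their own pace and stop on an object; FORCE is the grip in N (left out, the last holds). Time passes only in rows, so rows that repeat a pose let the fingers close. It gives the time, the measured TCP pose, the force and the opening at its end, in the units of the state.
- status.observe(): the state, without advancing time (a new reading comes with each control period).
- read_camera(name): name is "side" or "top" or "wrist"; returns (picture, depth): 384x512x3 uint8, red, green, blue; 384x512 float32, m along the optical axis (not along the pixel's ray), 0 where there is no reading.
- get_calibration(name): a dict with "fx", "fy", "cx", "cy" (pixels), "xyz" and "rotation" of the camera in the world; the wrist camera has in their place "mount" (4x4, takes a point from camera to tool coordinates, whose origin is the TCP and whose axes are the tool frame's). Camera axes: x right, y down, z forward; pixel columns grow to the right and rows downward; lengths in m; the calibration is good to about 2 mm. A picture is of the moment at which its call begins: read the wrist's pose just before it. get_calibration takes no time and is no camera call.
- robot.hand_in(): hands the job in, once; it reports no verdict.
The state is a dict: "time": time; "qpos": joint angles; "qvel": joint speeds; "joint_efforts": joint torques, N m; "tool_pos": TCP position; "tool_rot": TCP orientation; "contact_force": force on the tool from outside, world axes, zero at the start; "torque": the same for the moment, N m; "opening": finger opening in m.
Only numpy, scipy, OpenCV 4.12 (cv2) and the standard library are available. Lean on these libraries where they do the work, as an engineer would, in place of code of your own. Each camera call takes 0.05 s, during which the arm holds its last target.

TASK

Get all the battery packs charging: move the green bottle from the rubber mat to stand on the cork coaster, slide the aluminium charging plate out from under the notepad and game cases, leaving that stack standing neatly where it is, and bring the plate to lie squarely centred on the mat. Set every battery pack that is there wholly on the plate deck, none on top of another, and after that turn the timer sleeve to 4 hours (the four-dot mark). Do not lift or topple the stack, and leave the other things on the shelf alone.

Things in the scene. Friction and masses are not known exactly. Their poses are not given: they have to be found in the camera images.
- plate: Bare aluminium charging plate, bottom of the stack: deck 96 (own x) x 200 (own y) x 10 mm thick, 0.35 kg; own +y points along it to its grip, which sticks out through the bookend. A 40 mm wide, 10 mm thick tongue carries on from the deck (y = 100 to 183 mm). Origin: centre of the underside of the deck.
- bookend: Pine bookend screwed down, 180 (own x) x 18 (own y) x 70 mm high, with a centred opening 112 wide, 24 high at its foot; the plate slides out through it along own +y (towards the mat). The stack rests against its -y face, is wider than the opening and is stopped by it. Origin: centre of underside; the deck is clear when its origin is over 109 mm along own +y from here.
- plate_grip (a point): Middle of the upright black rubber grip rib on the tongue of the plate: rib 14 mm (plate x) thick, 50 mm (plate y) long, from 10 to 39 mm above the plate underside; this point is 155 mm along plate +y from the plate origin, 27 mm above the underside. It can be gripped from above, pinched across its 14 mm.
- notepad: Hard-covered notepad, brown, 165 x 148 x 12 mm, lying on the plate: lowest of the three things that stay. About 0.12 kg. Origin: centre of the underside.
- case_a: Flat black plastic game case, 165 x 148 x 14 mm, 0.08 kg, on the notepad. Origin: centre of the underside.
- case_b: Flat grey plastic game case, 165 x 148 x 14 mm, 0.08 kg, on top of the stack. Origin: centre of the underside.
- mat: Dark rubber power mat let into the shelf top (flush, under 1 mm, no obstacle), 110 (own x) x 215 (own y) mm; the plate deck lies on it, long sides parallel, grip overhanging at the +y end. Origin: its centre.
- bottle: Green glass bottle with a black twist cap, 190 mm tall, about 0.27 kg, standing on the mat at the start; body 60 mm diameter up to 110 mm, shoulder to 140 mm, neck 28 mm diameter from 140 to 165 mm, cap 32 mm diameter from 165 to 190 mm. Origin: centre of the underside, own z up.
- coaster: Round cork coaster fixed to the shelf, 100 mm diameter, 3 mm thick, to the robot's left; a bottle carried low from the mat gets there by about (0.51, 0.22) and (0.45, 0.29), between the timer and the row of packs. Origin: centre of the underside.
- timer: White plastic charging timer, a fixed box 130 x 130 x 40 mm with the scale on its top: black marks round the sleeve, 36 degrees (0.628 rad) apart, clockwise from above: a bar (zero), then rows of 1, 2, 3, 4 and 5 dots for the hours. The bar lies towards own -x. Origin: centre of the underside.
- sleeve (a joint): Turn of the timer sleeve, rad; grows clockwise seen from above; 0 = white pointer line on its top at the bar, each hour 0.628 more (4 h = 2.513, 5 h = 3.142; end stops at -0.1 and 3.25). It clicks: a spring detent of about 0.1 N m pulls it to the nearest hour. Starts between hours 0 and 2.
- sleeve_grip (a point): Point on the upright axis of the grey ribbed timer sleeve (a cylinder 46 mm diameter standing from 41 to 87 mm above the shelf), 67 mm above the shelf: height at which to grip it from above, at any yaw.
- pack0_center (a point): Centre of a black battery pack: a block 62 (own x) x 34 (own y) x 48 (own z) mm with a grey band and a small brass contact on top, about 0.16 kg. It starts upright on the shelf in the row nearest the robot; 2 to 4 packs are present, the others are absent. Any face may lie down.
- pack1_center (a point): Centre of a black battery pack: a block 62 (own x) x 34 (own y) x 48 (own z) mm with a grey band and a small brass contact on top, about 0.16 kg. It starts upright on the shelf in the row nearest the robot; 2 to 4 packs are present, the others are absent. Any face may lie down.
- pack2_center (a point): Centre of a black battery pack: a block 62 (own x) x 34 (own y) x 48 (own z) mm with a grey band and a small brass contact on top, about 0.16 kg. It starts upright on the shelf in the row nearest the robot; 2 to 4 packs are present, the others are absent. Any face may lie down.
- pack3_center (a point): Centre of a black battery pack: a block 62 (own x) x 34 (own y) x 48 (own z) mm with a grey band and a small brass contact on top, about 0.16 kg. It starts upright on the shelf in the row nearest the robot; 2 to 4 packs are present, the others are absent. Any face may lie down.
- mug: Bystander: white enamel mug, 80 mm diameter, 85 mm high. Origin: centre of underside.
- tripod: Bystander: steel phone tripod, 156 mm high, rubber feet on a 50 mm radius. Origin: centre, at shelf level.
- candle: Bystander: white ceramic candle pot, 72 mm diameter, 70 mm high. Origin: centre of underside.
- remote: Bystander: black remote control, 170 x 45 x 20 mm, lying. Origin: centre of underside.
- book: Bystander: grey cloth-bound book, 200 x 140 x 28 mm, lying. Origin: centre of underside.
Things that resemble listed ones, but are neither listed nor needed, are in the scene too. What is shaped like the part that bears pack3_center but orange or turquoise is not meant.

How it is judged:
By the outcome, as a careful person would: the job done as asked, in the order asked, and still so for the second after the job is handed in, with the robot touching nothing.
Of pack0, pack1, pack2, pack3 only 2 to 4 are there at a start; the rules pass over those that are not, and their reading is None.
At some moment in a run one of pack0, pack1, pack2, pack3 may be knocked a few centimetres aside while the robot is not near it.
Once in a run the grip may slacken for a moment while it holds something.
It also fails if it takes over 210 s, if anything falls off the work surface, if the arm or the gripper's body presses on something with over 40 N, if the wrist force passes 120 N, or if a joint passes its speed limit or range.

## Working session

There is one attempt and no reset: what is moved stays moved. The work goes in short steps, Python scripts to look and compute and a shell command to move; the robot and the scene stay as the last step left them, time stands still between calls to the robot, and variables do not carry over. Pictures are saved under pics/ and viewed, and the job is handed in when it is done.

```bash
ls; mkdir -p pics
cat > h.py <<'E'
import numpy as np, cv2
from cell import status, read_camera, get_calibration, robot
from scipy.spatial.transform import Rotation as R
def save(n,im): cv2.imwrite('pics/'+n+'.png',im[:,:,::-1])
E
python3 - <<'E'
from h import *
s=status.observe()
for k,v in s.items(): print(k,np.round(v,4) if not isinstance(v,dict) else v)
print(robot.tcp_to_tips)
for n in ("side","top","wrist"):
    c=get_calibration(n); print(n,{k:(np.round(np.array(v),4).tolist()) for k,v in c.items()})
    im,d=read_camera(n); save(n+'0',im); np.savez('pics/'+n+'0.npz',im=im,d=d)
E
```

```text
pics
time 0.0
qpos [ 1.185   0.3427  1.525  -0.      1.2754 -0.146 ]
qvel [ 0.0006 -0.0013  0.0005 -0.0001 -0.0005  0.0004]
joint_efforts [-3.00000e-04 -4.31247e+01 -2.44208e+01  7.16000e-02  5.63000e-02
 -1.00000e-04]
tool_pos [0.1245 0.5096 0.243 ]
tool_rot [-1.5706e+00  1.5000e-03  1.3310e+00]
contact_force [-0.0083  0.2136 -1.1751]
torque [-0.0279  0.0072  0.0231]
opening 0.0916
0.017
side {'fx': 445.1097, 'fy': 445.1097, 'cx': 257.0965, 'cy': 189.5556, 'xyz': [-0.1482, -0.8929, 0.9514], 'rotation': [-2.218, 0.0028, -0.6204]}
top {'fx': 486.3934, 'fy': 486.3934, 'cx': 262.0567, 'cy': 194.4655, 'xyz': [0.3108, 0.0777, 1.8679], 'rotation': [-3.0072, -0.0033, -1.5958]}
wrist {'fx': 339.7405, 'fy': 339.7405, 'cx': 254.7469, 'cy': 193.6677, 'mount': [[1.0, -0.0014, 0.0002, -0.0001], [-0.0006, -0.2831, 0.9591, -0.1413], [-0.0013, -0.9591, -0.2831, 0.0772], [0.0, 0.0, 0.0, 1.0]]}
```

View pics/top0.png

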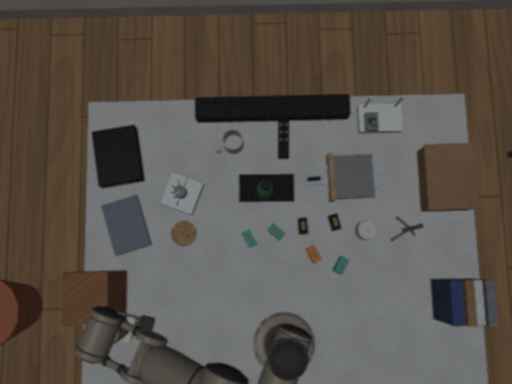

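View pics/side0.png

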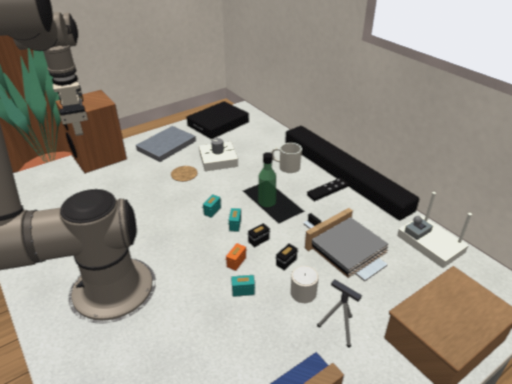

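View pics/wrist0.png

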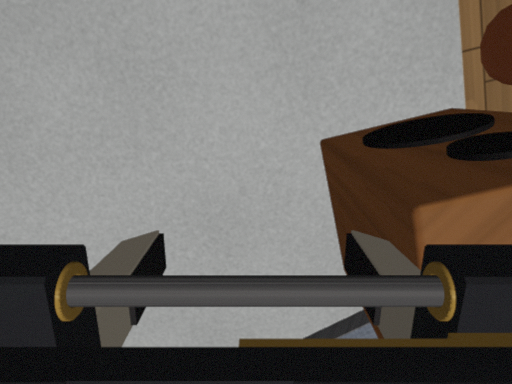

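```bash
cat >> h.py <<'E'
def cam(n,s=None):
    c=get_calibration(n)
    if 'mount' in c:
        s=s or status.observe()
        T=np.eye(4);T[:3,:3]=R.from_euler('xyz',s['tool_rot']).as_matrix();T[:3,3]=s['tool_pos']
        T=T@np.array(c['mount'])
    else:
        T=np.eye(4);T[:3,:3]=R.from_euler('xyz',c['rotation']).as_matrix();T[:3,3]=c['xyz']
    return c,T
def ray(ct,uv,z):
    c,T=ct; uv=np.atleast_2d(np.array(uv,float))
    d=np.c_[(uv[:,0]-c['cx'])/c['fx'],(uv[:,1]-c['cy'])/c['fy'],np.ones(len(uv))]@T[:3,:3].T
    o=T[:3,3]; t=(z-o[2])/d[:,2]
    return (o+t[:,None]*d)
def proj(ct,p):
    c,T=ct; q=(np.atleast_2d(p)-T[:3,3])@T[:3,:3]
    return np.c_[c['fx']*q[:,0]/q[:,2]+c['cx'],c['fy']*q[:,1]/q[:,2]+c['cy']]
def cloud(ct,d):
    c,T=ct; v,u=np.mgrid[:d.shape[0],:d.shape[1]]
    P=np.stack([(u-c['cx'])/c['fx']*d,(v-c['cy'])/c['fy']*d,d],-1)
    return P@T[:3,:3].T+T[:3,3]
E
python3 - <<'E'
from h import *
im=np.load('pics/top0.npz')['im']
cv2.imwrite('pics/topc.png',cv2.resize(im[85:285,150:430,::-1],None,fx=2.8,fy=2.8,interpolation=cv2.INTER_CUBIC))
im=np.load('pics/side0.npz')['im']
cv2.imwrite('pics/sidec.png',cv2.resize(im[120:310,150:450,::-1],None,fx=2.6,fy=2.6,interpolation=cv2.INTER_CUBIC))
print(ray(cam('top'),[[303,226],[335,222],[266,188],[314,178],[183,233],[180,191],[240,188],[294,188],[330,178]],0))
d=np.load('pics/top0.npz')['d']; print(cloud(cam('top'),d)[[226,222,191,180],[303,335,180,350]])
E
```

```text
[[ 0.43711178 -0.08893454  0.        ]
 [ 0.44944558 -0.21261934  0.        ]
 [ 0.58816828  0.04935427  0.        ]
 [ 0.62293943 -0.13856176  0.        ]
 [ 0.42169691  0.37189545  0.        ]
 [ 0.58459455  0.38298799  0.        ]
 [ 0.59064441  0.15025267  0.        ]
 [ 0.5855007  -0.05934533  0.        ]
 [ 0.62141425 -0.20088507  0.        ]]
[[ 0.43398206 -0.08480536  0.04628569]
 [ 0.4455106  -0.20437905  0.05301753]
 [ 0.57179044  0.36871091  0.08735667]
 [ 0.60411532 -0.26953399  0.04660564]]
```

View pics/topc.png

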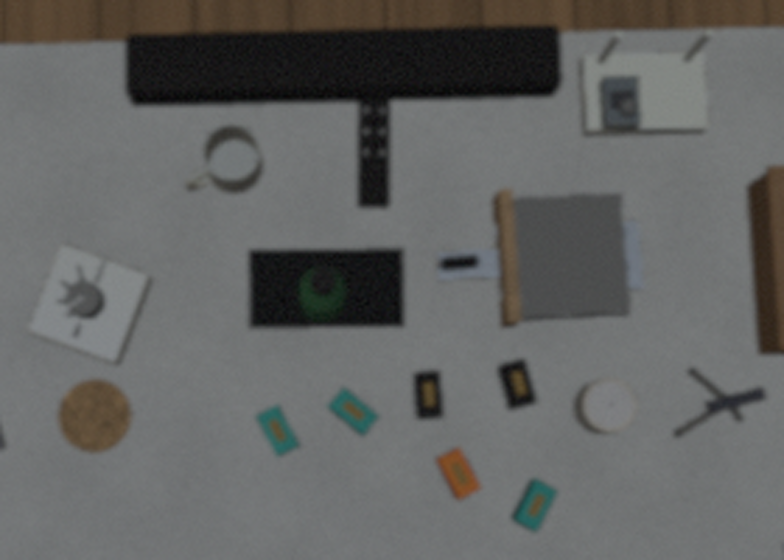

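View pics/sidec.png

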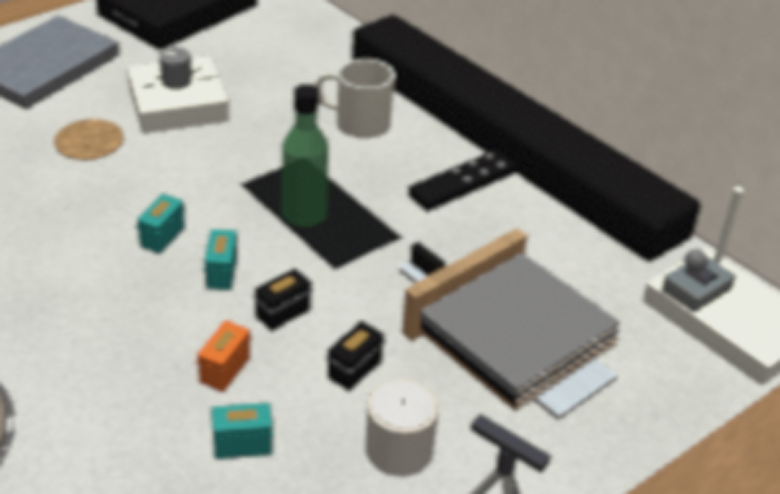

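Candidates in the top picture: packs are the black ones at (303,226) and (335,222). The turquoise ones at (250,239), (276,232) and (341,265) and the orange one at (313,254) are not meant. The timer is the white box with dots at (182,193), and the router with a knob at (380,118) is a decoy. The bottle is at (265,188) and the grip rib at (314,178). I'm moving above the work area for a close look.

```bash
cat > go.py <<'E'
import sys
from h import *
# usage: go.py x y z yaw  -> shifts in the tool frame
x,y,z,yaw=map(float,sys.argv[1:5])
s=status.observe(); M=R.from_euler('xyz',s['tool_rot'])
d=M.inv().apply(np.array([x,y,z])-s['tool_pos'])
w=(M.inv()*R.from_euler('xyz',[-np.pi/2,0,yaw])).as_rotvec()
print('shift',d.round(4),'turn',w.round(4),'t',s['time'],'q',np.round(s['qpos'],2))
E
python3 go.py 0.56 -0.03 0.36 1.5708
```

```text
shift [-0.421  -0.1164 -0.5512] turn [-0.0003 -0.2399 -0.0011] t 0.15 q [ 1.18  0.34  1.52 -0.    1.28 -0.15]
```

```bash
python3 -m creep '[{"dx":-0.042,"dy":-0.06,"dz":-0.055},{"dx":-0.084,"dy":-0.116,"dz":-0.11,"ry":-0.05},{"dx":-0.126,"dy":-0.116,"dz":-0.165,"ry":-0.1},{"dx":-0.168,"dy":-0.116,"dz":-0.22,"ry":-0.15},{"dx":-0.21,"dy":-0.116,"dz":-0.276,"ry":-0.24},{"dx":-0.253,"dy":-0.116,"dz":-0.331,"ry":-0.24},{"dx":-0.295,"dy":-0.116,"dz":-0.386,"ry":-0.24},{"dx":-0.337,"dy":-0.116,"dz":-0.441,"ry":-0.24},{"dx":-0.379,"dy":-0.116,"dz":-0.496,"ry":-0.24},{"dx":-0.421,"dy":-0.116,"dz":-0.551,"ry":-0.24},{"dx":-0.421,"dy":-0.116,"dz":-0.551,"ry":-0.24},{"dx":-0.421,"dy":-0.116,"dz":-0.551,"ry":-0.24},{"dx":-0.421,"dy":-0.116,"dz":-0.551,"ry":-0.24},{"dx":-0.421,"dy":-0.116,"dz":-0.551,"ry":-0.24},{"dx":-0.421,"dy":-0.116,"dz":-0.551,"ry":-0.24},{"dx":-0.421,"dy":-0.116,"dz":-0.551,"ry":-0.24}]'
cat > shot.py <<'E'
import sys
from h import *
n=sys.argv[1]; cn=sys.argv[2] if len(sys.argv)>2 else 'wrist'
s=status.observe(); im,d=read_camera(cn); save(n,im)
np.savez('pics/'+n+'.npz',im=im,d=d,T=cam(cn,s)[1])
print(s['time'],np.round(s['tool_pos'],4),np.round(s['tool_rot'],4),s['opening'],np.round(s['contact_force'],1))
E
python3 shot.py w1
```

```text
0.15 [0.1246 0.5097 0.2432] [-1.5706e+00  1.2000e-03  1.3309e+00] 0.09190745328540573 [ 0.1 -1.2  1.2]invalid input at $[0]: expected keys dx, dy, dz, rx, ry, rz, gripper
```

View pics/w1.png

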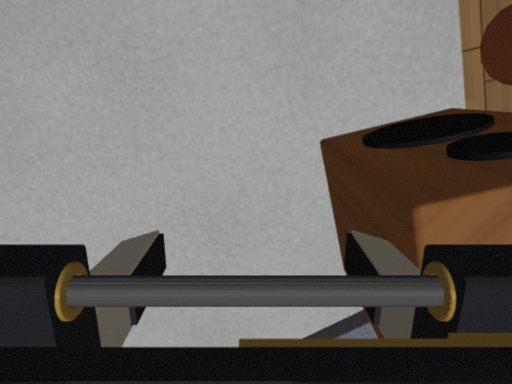

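The move was refused because every row needs all seven keys, so I'm resending it.

```bash
python3 -m creep '[{"dx":-0.042,"dy":-0.06,"dz":-0.055,"rx":0,"ry":0,"rz":0,"gripper":1},{"dx":-0.084,"dy":-0.116,"dz":-0.11,"rx":0,"ry":-0.05,"rz":0,"gripper":1},{"dx":-0.168,"dy":-0.116,"dz":-0.22,"rx":0,"ry":-0.15,"rz":0,"gripper":1},{"dx":-0.168,"dy":-0.116,"dz":-0.22,"rx":0,"ry":-0.24,"rz":0,"gripper":1},{"dx":-0.421,"dy":-0.116,"dz":-0.551,"rx":0,"ry":-0.24,"rz":0,"gripper":1},{"dx":-0.421,"dy":-0.116,"dz":-0.551,"rx":0,"ry":-0.24,"rz":0,"gripper":1},{"dx":-0.421,"dy":-0.116,"dz":-0.551,"rx":0,"ry":-0.24,"rz":0,"gripper":1},{"dx":-0.421,"dy":-0.116,"dz":-0.551,"rx":0,"ry":-0.24,"rz":0,"gripper":1},{"dx":-0.421,"dy":-0.116,"dz":-0.551,"rx":0,"ry":-0.24,"rz":0,"gripper":1},{"dx":-0.421,"dy":-0.116,"dz":-0.551,"rx":0,"ry":-0.24,"rz":0,"gripper":1},{"dx":-0.421,"dy":-0.116,"dz":-0.551,"rx":0,"ry":-0.24,"rz":0,"gripper":1},{"dx":-0.421,"dy":-0.116,"dz":-0.551,"rx":0,"ry":-0.24,"rz":0,"gripper":1},{"dx":-0.421,"dy":-0.116,"dz":-0.551,"rx":0,"ry":-0.24,"rz":0,"gripper":1},{"dx":-0.421,"dy":-0.116,"dz":-0.551,"rx":0,"ry":-0.24,"rz":0,"gripper":1}]'
python3 shot.py w2
```

```text
time: 1.95
tool_pos: [0.5595, -0.0293, 0.3594]
tool_rot: [-1.57, -0.001, 1.571]
contact_force: [-0.1, 0.7, 0.5]
opening: 0.0921
1.95 [ 0.5595 -0.0293  0.3594] [-1.5699e+00 -6.0000e-04  1.5711e+00] 0.0920877956600435 [-0.1  0.7  0.5]
```

View pics/w2.png

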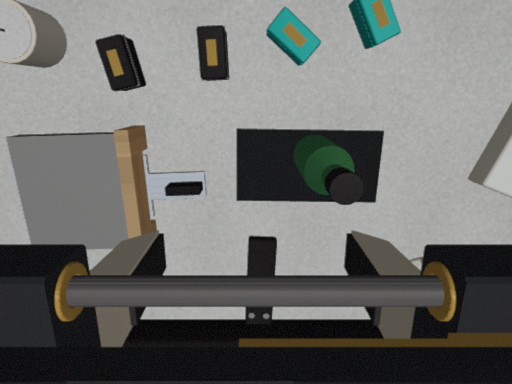

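Wrist view: mat at (237–382,129–202), with the bottle's cap at (345,186). The rib is at (184,187), the bookend at (133,180), and the two black packs at (120,62) and (212,52). Next come the measurements.

Run:
```python
from h import *
z=np.load('pics/w2.npz'); im,d,T=z['im'],z['d'],z['T']; ct=(get_calibration('wrist'),T)
g=im.astype(int); mx=g.max(2)
sc=lambda a,b,c,e:(slice(b,e),slice(a,c))
# mat
P=cloud(ct,d)
m=(P[...,2]<0.006)&(mx<60)&(P[...,2]>-0.02); mm=np.zeros_like(mx,np.uint8); mm[120:210,228:392]=m[120:210,228:392]
ctn=max(cv2.findContours(mm,0,2)[0],key=cv2.contourArea)
h=cv2.convexHull(ctn)
ap=cv2.approxPolyDP(h,4,True)[:,0]; print('mat poly',ap.tolist()); W=ray(ct,ap,0); print(W.round(4))
r=cv2.minAreaRect(ray(ct,h[:,0],0)[:,:2].astype(np.float32)*1000); print('mat rect',r)
# cap
c=(P[...,2]>0.178)&(P[...,2]<0.2); c[235:]=0; c[:, :300]=0; c[:,400:]=0
cap=P[c]; print('cap',c.sum(),cap[:,:2].min(0),cap[:,:2].max(0), np.median(cap,0))
mk=c.astype(np.uint8); (u,v),rr=cv2.minEnclosingCircle(max(cv2.findContours(mk,0,1)[0],key=len)); print(u,v,rr,ray(ct,[u,v],0.19))
# packs
for nm,box in (('pA',(90,25,155,95)),('pB',(190,15,240,90))):
    b=sc(*box); q=(P[...,2]>0.038)&(P[...,2]<0.06); k=np.zeros_like(mx,np.uint8);k[b]=q[b]
    cc=max(cv2.findContours(k,0,1)[0],key=cv2.contourArea)[:,0]
    print(nm,'zmed',np.median(P[k>0][:,2]),'rect',cv2.minAreaRect(ray(ct,cc,0.048)[:,:2].astype(np.float32)*1000))
# rib
b=sc(155,170,215,205); k=np.zeros_like(mx,np.uint8); k[b]=((mx<60)&(P[...,2]>0.025))[b]
cc=max(cv2.findContours(k,0,1)[0],key=cv2.contourArea)[:,0]
print('rib zmed',np.median(P[k>0][:,2]),'rect',cv2.minAreaRect(ray(ct,cc,0.039)[:,:2].astype(np.float32)*1000))
# tongue
k=np.zeros_like(mx,np.uint8);b=sc(140,140,220,225); k[b]=((P[...,2]>0.004)&(P[...,2]<0.018))[b]
print('tongue', k.sum(), np.median(P[k>0],0), cv2.minAreaRect(P[k>0][:,:2].astype(np.float32)*1000))
# bookend top
k=np.zeros_like(mx,np.uint8);b=sc(90,110,170,240); k[b]=((P[...,2]>0.062)&(P[...,2]<0.08))[b]
print('book', k.sum(), np.median(P[k>0][:,2]),cv2.minAreaRect(P[k>0][:,:2].astype(np.float32)*1000))
# case b
k=np.zeros_like(mx,np.uint8);b=sc(0,110,120,250); k[b]=((P[...,2]>0.04)&(P[...,2]<0.058))[b]
print('caseb', k.sum(), np.median(P[k>0][:,2]),cv2.minAreaRect(P[k>0][:,:2].astype(np.float32)*1000))
```

```text
mat poly [[237, 130], [382, 131], [374, 201], [237, 199]]
[[ 0.5331 -0.0546  0.    ]
 [ 0.5347  0.1568  0.    ]
 [ 0.6418  0.1556  0.    ]
 [ 0.6383 -0.0563  0.    ]]
mat rect ((586.8252563476562, 50.94695281982422), (212.9854278564453, 107.77828216552734), 89.21007537841797)
cap 976 [0.55276176 0.04131966] [0.58446622 0.07310118] [0.56729496 0.05598755 0.19013493]
344.5833435058594 186.75 17.978858947753906 [[0.56709007 0.05610357 0.19      ]]
pA zmed 0.04788469978922466 rect ((444.89373779296875, -200.97402954101562), (62.44910430908203, 36.58246612548828), 13.165992736816406)
pB zmed 0.048135890906020745 rect ((433.3441162109375, -82.15511322021484), (61.89667892456055, 34.314178466796875), 2.365131378173828)
rib zmed 0.0391879257661103 rect ((610.5491943359375, -130.21527099609375), (48.81517028808594, 16.097375869750977), 89.92107391357422)
tongue 1290 [ 0.60659928 -0.16588371  0.00995208] ((610.1282348632812, -147.92236328125), (130.8269805908203, 87.91770935058594), 1.177154302597046)
book 1709 0.06983282911275279 ((598.6549072265625, -196.04905700683594), (146.87832641601562, 19.333311080932617), 1.3129148483276367)
caseb 11134 0.04988174772503945 ((616.4177856445312, -284.73504638671875), (165.3741912841797, 144.07899475097656), 1.54111909866333)
```

```bash
python3 -m creep '[{"dx":0.045,"dy":0.02,"dz":-0.004,"rx":0,"ry":0,"rz":0,"gripper":1},{"dx":0.085,"dy":0.06,"dz":-0.0075,"rx":0,"ry":0,"rz":0,"gripper":1},{"dx":0.085,"dy":0.09,"dz":-0.0075,"rx":0,"ry":0,"rz":0,"gripper":1},{"dx":0.085,"dy":0.12,"dz":-0.0075,"rx":0,"ry":0,"rz":0,"gripper":1},{"dx":0.085,"dy":0.15,"dz":-0.0075,"rx":0,"ry":0,"rz":0,"gripper":1},{"dx":0.085,"dy":0.175,"dz":-0.0075,"rx":0,"ry":0,"rz":0,"gripper":1},{"dx":0.085,"dy":0.189,"dz":-0.0075,"rx":0,"ry":0,"rz":0,"gripper":1},{"dx":0.085,"dy":0.189,"dz":-0.0075,"rx":0,"ry":0,"rz":0,"gripper":1},{"dx":0.085,"dy":0.189,"dz":-0.0075,"rx":0,"ry":0,"rz":0,"gripper":1}]'
python3 shot.py t1 top
python3 - <<'E'
from h import *
z=np.load('pics/top0.npz'); im,d=z['im'],z['d']; ct=cam('top'); P=cloud(ct,d)
hsv=cv2.cvtColor(im,cv2.COLOR_RGB2HSV)
k=np.zeros(d.shape,np.uint8); k[215:250,165:202]=(hsv[215:250,165:202,1]>80)
c=max(cv2.findContours(k,0,1)[0],key=cv2.contourArea); (u,v),r=cv2.minEnclosingCircle(c); M=cv2.moments(c)
print('coaster',u,v,r,ray(ct,[[u,v],[M['m10']/M['m00'],M['m01']/M['m00']]],0.003))
b=np.zeros(d.shape,bool);b[165:222,155:210]=1
q=b&(P[...,2]>0.03)&(P[...,2]<0.055); print('timer',cv2.minAreaRect(P[q][:,:2].astype(np.float32)*1000))
q=b&(P[...,2]>0.08)&(P[...,2]<0.1); print('sleeve',q.sum(),P[q].mean(0),P[q].min(0),P[q].max(0))
E
```

```text
time: 3.12
tool_pos: [0.5679, 0.0555, 0.172]
tool_rot: [-1.573, -0.0, 1.571]
contact_force: [0.0, 0.4, -0.5]
opening: 0.0919
3.125 [0.5679 0.0555 0.172 ] [-1.5729 -0.      1.5714] 0.0919158569467209 [ 0.   0.4 -0.5]
coaster 183.3707275390625 233.07034301757812 11.94633960723877 [[0.42121484 0.37000661 0.003     ]
 [0.42112965 0.37008812 0.003     ]]
timer ((571.7353515625, 370.08575439453125), (131.9010772705078, 130.57266235351562), 67.74766540527344)
sleeve 122 [0.57145897 0.37030707 0.08742233] [0.54916828 0.3472834  0.08019946] [0.59465375 0.39515073 0.09596612]
```

```bash
python3 -m creep '[{"dx":0,"dy":0,"dz":0,"rx":0,"ry":0,"rz":0,"gripper":0},{"dx":0,"dy":0,"dz":0,"rx":0,"ry":0,"rz":0,"gripper":0},{"dx":0,"dy":0,"dz":0,"rx":0,"ry":0,"rz":0,"gripper":0},{"dx":0,"dy":0,"dz":0,"rx":0,"ry":0,"rz":0,"gripper":0},{"dx":0,"dy":0,"dz":0,"rx":0,"ry":0,"rz":0,"gripper":0},{"dx":0,"dy":0,"dz":0,"rx":0,"ry":0,"rz":0,"gripper":0},{"dx":0,"dy":0,"dz":0,"rx":0,"ry":0,"rz":0,"gripper":0},{"dx":0,"dy":0,"dz":0,"rx":0,"ry":0,"rz":0,"gripper":0}]' 40; python3 shot.py w3
```

```text
time: 4.18
tool_pos: [0.5674, 0.0553, 0.1707]
tool_rot: [-1.571, -0.0, 1.571]
contact_force: [0.3, 0.1, -0.3]
opening: 0.0314
4.175 [0.5674 0.0553 0.1707] [-1.5707e+00 -3.0000e-04  1.5710e+00] 0.03136071708920687 [ 0.3  0.1 -0.3]
```

View pics/w3.png

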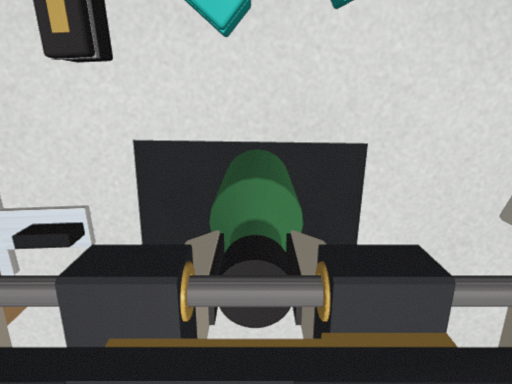

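```bash
python3 -m creep '[{"dx":0,"dy":-0.006,"dz":0,"rx":0,"ry":0,"rz":0,"gripper":0},{"dx":0,"dy":-0.012,"dz":0,"rx":0,"ry":0,"rz":0,"gripper":0},{"dx":0.015,"dy":-0.013,"dz":0.005,"rx":0,"ry":0,"rz":0,"gripper":0},{"dx":0.035,"dy":-0.013,"dz":0.012,"rx":0,"ry":0,"rz":0,"gripper":0},{"dx":0.06,"dy":-0.013,"dz":0.021,"rx":0,"ry":0,"rz":0,"gripper":0},{"dx":0.09,"dy":-0.013,"dz":0.031,"rx":0,"ry":0,"rz":0,"gripper":0},{"dx":0.12,"dy":-0.013,"dz":0.041,"rx":0,"ry":0,"rz":0,"gripper":0},{"dx":0.145,"dy":-0.013,"dz":0.05,"rx":0,"ry":0,"rz":0,"gripper":0},{"dx":0.16,"dy":-0.013,"dz":0.055,"rx":0,"ry":0,"rz":0,"gripper":0},{"dx":0.165,"dy":-0.013,"dz":0.057,"rx":0,"ry":0,"rz":0,"gripper":0}]'; python3 shot.py w4
```

```text
time: 5.48
tool_pos: [0.5097, 0.2214, 0.1837]
tool_rot: [-1.571, 0.0, 1.573]
contact_force: [0.3, 0.1, -2.3]
opening: 0.0313
5.475 [0.5097 0.2214 0.1837] [-1.5707  0.      1.5728] 0.03132097489104531 [ 0.3  0.1 -2.3]
```

View pics/w4.png

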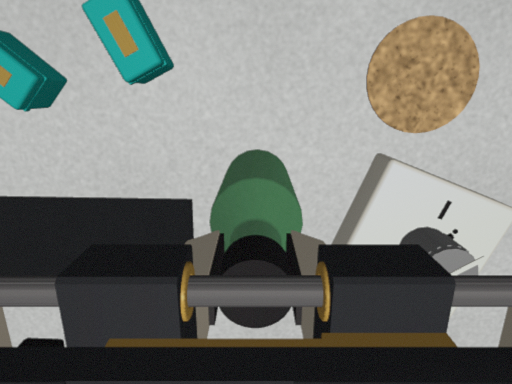

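The bottle hangs upright; the coaster is at (422,74), and the timer's bar mark shows at (444,210).

```bash
python3 - <<'E'
from h import *
z=np.load('pics/w4.npz'); im,T=z['im'],z['T']; ct=(get_calibration('wrist'),T)
hsv=cv2.cvtColor(im,cv2.COLOR_RGB2HSV)
k=np.zeros(im.shape[:2],np.uint8); k[5:145,350:495]=(hsv[5:145,350:495,1]>80)
c=max(cv2.findContours(k,0,1)[0],key=cv2.contourArea)[:,0]
(x,y),r=cv2.minEnclosingCircle(ray(ct,c,0.003)[:,:2].astype(np.float32)*1000); print(x,y,r)
E
python3 -m creep '[{"dx":0.015,"dy":0,"dz":0.013,"rx":0,"ry":0,"rz":0,"gripper":0},{"dx":0.035,"dy":0,"dz":0.03,"rx":0,"ry":0,"rz":0,"gripper":0},{"dx":0.055,"dy":0,"dz":0.047,"rx":0,"ry":0,"rz":0,"gripper":0},{"dx":0.069,"dy":0,"dz":0.06,"rx":0,"ry":0,"rz":0,"gripper":0}]'
```

```text
417.6944580078125 371.5333251953125 49.823482513427734
time: 6.02
tool_pos: [0.4493, 0.2898, 0.1837]
tool_rot: [-1.57, -0.0, 1.571]
contact_force: [-0.8, 0.6, -1.5]
opening: 0.0312
```

```bash
python3 -m creep '[{"dx":0.02,"dy":0,"dz":0.008,"rx":0,"ry":0,"rz":0,"gripper":0},{"dx":0.045,"dy":0,"dz":0.017,"rx":0,"ry":0,"rz":0,"gripper":0},{"dx":0.068,"dy":0,"dz":0.026,"rx":0,"ry":0,"rz":0,"gripper":0},{"dx":0.08,"dy":0,"dz":0.03,"rx":0,"ry":0,"rz":0,"gripper":0},{"dx":0.081,"dy":0,"dz":0.03,"rx":0,"ry":0,"rz":0,"gripper":0},{"dx":0.081,"dy":0.004,"dz":0.03,"rx":0,"ry":0,"rz":0,"gripper":0},{"dx":0.081,"dy":0.007,"dz":0.03,"rx":0,"ry":0,"rz":0,"gripper":0},{"dx":0.081,"dy":0.0095,"dz":0.03,"rx":0,"ry":0,"rz":0,"gripper":0},{"dx":0.081,"dy":0.0095,"dz":0.03,"rx":0,"ry":0,"rz":0,"gripper":0}]'; python3 shot.py w5
```

```text
time: 7.15
tool_pos: [0.4204, 0.3698, 0.174]
tool_rot: [-1.57, 0.0, 1.571]
contact_force: [0.8, 0.4, -1.6]
opening: 0.0312
7.15 [0.4204 0.3698 0.174 ] [-1.5704e+00  2.0000e-04  1.5705e+00] 0.031184944651037907 [ 0.8  0.4 -1.6]
```

View pics/w5.png

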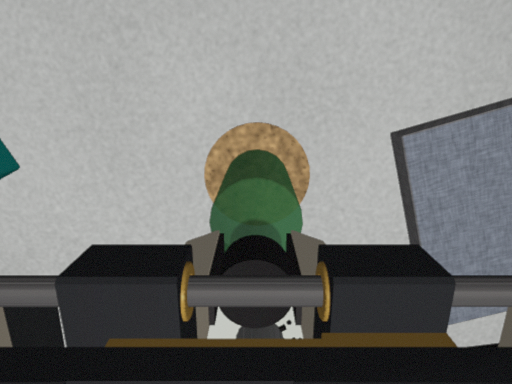

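```bash
python3 -m creep '[{"dx":0,"dy":0.001,"dz":0,"rx":0,"ry":0,"rz":0,"gripper":0},{"dx":0,"dy":0.001,"dz":0,"rx":0,"ry":0,"rz":0,"gripper":0},{"dx":0,"dy":0.001,"dz":0,"rx":0,"ry":0,"rz":0,"gripper":0.45},{"dx":0,"dy":0.001,"dz":0,"rx":0,"ry":0,"rz":0,"gripper":0.6},{"dx":0,"dy":0.001,"dz":0,"rx":0,"ry":0,"rz":0,"gripper":0.8},{"dx":0,"dy":0.001,"dz":0,"rx":0,"ry":0,"rz":0,"gripper":0.8},{"dx":0,"dy":-0.02,"dz":0,"rx":0,"ry":0,"rz":0,"gripper":1},{"dx":0,"dy":-0.06,"dz":0,"rx":0,"ry":0,"rz":0,"gripper":1},{"dx":0,"dy":-0.12,"dz":0,"rx":0,"ry":0,"rz":0,"gripper":1},{"dx":0,"dy":-0.12,"dz":0,"rx":0,"ry":0,"rz":0,"gripper":1},{"dx":0,"dy":-0.12,"dz":0,"rx":0,"ry":0,"rz":0,"gripper":1}]'; python3 shot.py w6;python3 go.py 0.611 -0.130 0.16 0
```

```text
time: 8.57
tool_pos: [0.4201, 0.37, 0.2938]
tool_rot: [-1.57, 0.0, 1.571]
contact_force: [0.8, 0.3, -0.9]
opening: 0.0918
8.575 [0.4201 0.37   0.2938] [-1.5705e+00  2.0000e-04  1.5710e+00] 0.09182088877867361 [ 0.8  0.3 -0.9]
shift [-0.4997  0.1333 -0.1913] turn [-5.000e-04  1.571e+00 -2.200e-03] t 8.625 q [ 0.59  0.38  1.34  0.    1.43 -0.99]
```

View pics/w6.png

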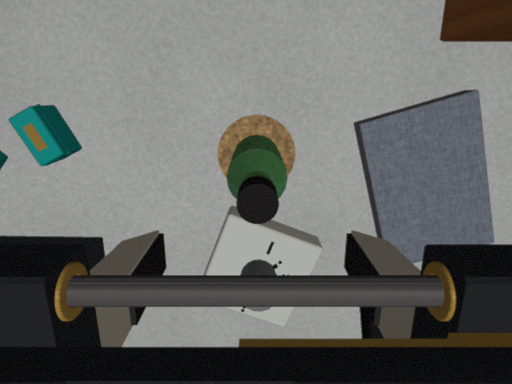

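```bash
python3 -m creep '[{"dx":-0.05,"dy":0,"dz":-0.019,"rx":0,"ry":0.17,"rz":0,"gripper":1},{"dx":-0.1,"dy":0,"dz":-0.038,"rx":0,"ry":0.34,"rz":0,"gripper":1},{"dx":-0.15,"dy":0,"dz":-0.058,"rx":0,"ry":0.51,"rz":0,"gripper":1},{"dx":-0.2,"dy":0,"dz":-0.077,"rx":0,"ry":0.68,"rz":0,"gripper":1},{"dx":-0.25,"dy":0,"dz":-0.096,"rx":0,"ry":0.85,"rz":0,"gripper":1},{"dx":-0.3,"dy":0.02,"dz":-0.115,"rx":0,"ry":1.02,"rz":0,"gripper":1},{"dx":-0.35,"dy":0.05,"dz":-0.134,"rx":0,"ry":1.19,"rz":0,"gripper":1},{"dx":-0.4,"dy":0.08,"dz":-0.153,"rx":0,"ry":1.36,"rz":0,"gripper":1},{"dx":-0.45,"dy":0.11,"dz":-0.172,"rx":0,"ry":1.54,"rz":0,"gripper":1},{"dx":-0.5,"dy":0.133,"dz":-0.191,"rx":0,"ry":1.55,"rz":0,"gripper":1},{"dx":-0.5,"dy":0.133,"dz":-0.191,"rx":0,"ry":1.55,"rz":0,"gripper":1},{"dx":-0.5,"dy":0.133,"dz":-0.191,"rx":0,"ry":1.55,"rz":0,"gripper":1}]'; python3 shot.py w7; python3 shot.py t2 top
```

```text
time: 10.12
tool_pos: [0.6107, -0.1293, 0.16]
tool_rot: [-1.569, 0.002, 0.021]
contact_force: [0.4, -0.2, 0.4]
opening: 0.092
10.125 [ 0.6107 -0.1293  0.16  ] [-1.5694  0.0024  0.0207] 0.09196750419520548 [ 0.4 -0.2  0.4]
10.175 [ 0.611  -0.1287  0.1609] [-1.57e+00  1.00e-03  2.17e-02] 0.09194613913769023 [-0.1  0.3  0.2]
```

View pics/w7.png

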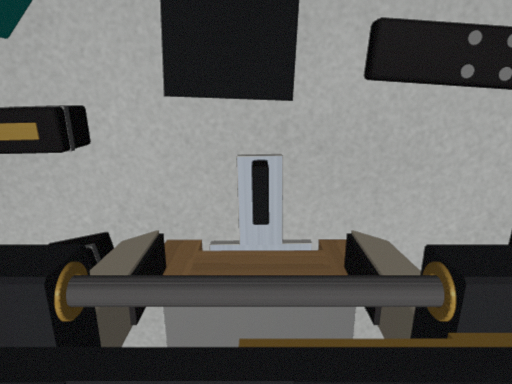

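View pics/t2.png

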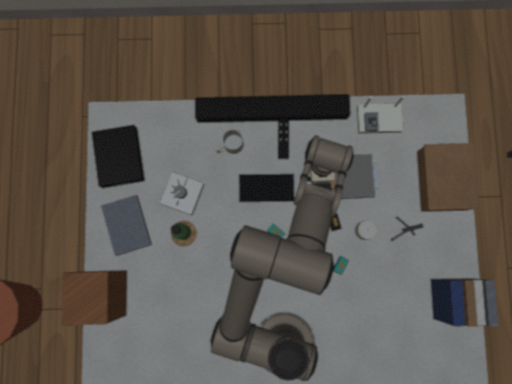

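Wrist view at 0.16 m: rib at (261,192) on the tongue, deck edge at row 245, mat's near edge at row 97. Measuring the rib and mat.

Run:
```python
from h import *
z=np.load('pics/w7.npz'); im,d,T=z['im'],z['d'],z['T']; ct=(get_calibration('wrist'),T)
P=cloud(ct,d); mx=im.max(2).astype(int)
k=np.zeros(mx.shape,np.uint8); k[155:232,245:278]=(mx<70)[155:232,245:278]
c=max(cv2.findContours(k,0,1)[0],key=cv2.contourArea)[:,0]
k2=(k>0)&(P[...,2]>0.034)&(P[...,2]<0.045)
print('rib',cv2.minAreaRect(P[k2][:,:2].astype(np.float32)*1000),P[k2].min(0),P[k2].max(0))
# tongue edges at row 170..235
for r in (165,180,200,220):
    row=((P[r,:,2]>0.005)&(P[r,:,2]<0.05)); u=np.where(row[225:300])[0]+225
    w=ray(ct,[[u[0]-.5,r],[u[-1]+.5,r]],0.010); print(r,u[0],u[-1],w.round(4)[:,:2].tolist(),w.mean(0)[:2].round(4))
# mat bottom edge corners
print('mat',ray(ct,[[164.5,96.5],[293,100.5],[162,2],[298,2]],0).round(4))
# tongue end
print('tongue end',ray(ct,[[237.5,154.5],[282,154.5]],0.01).round(4))
```

```text
rib ((613.9405517578125, -131.160400390625), (12.884297370910645, 49.41191864013672), 1.8197232484817505) [ 0.60697628 -0.15594095  0.0343954 ] [ 0.62107646 -0.10634479  0.04169951]
165 237 282 [[0.5933, -0.1126], [0.6334, -0.1118]] [ 0.6133 -0.1122]
180 237 281 [[0.5933, -0.1261], [0.6331, -0.1253]] [ 0.6132 -0.1257]
200 238 281 [[0.5943, -0.1446], [0.6338, -0.1438]] [ 0.6141 -0.1442]
220 239 281 [[0.5953, -0.1638], [0.6346, -0.163]] [ 0.615  -0.1634]
mat [[ 0.531  -0.0564  0.    ]
 [ 0.6408 -0.0576  0.    ]
 [ 0.533   0.0157  0.    ]
 [ 0.6409  0.0177  0.    ]]
tongue end [[ 0.5941 -0.1034  0.01  ]
 [ 0.6326 -0.1026  0.01  ]]
```

```bash
python3 -m creep '[{"dx":0.0027,"dy":0.04,"dz":-0.0024,"rx":0,"ry":-0.007,"rz":0,"gripper":1},{"dx":0.0027,"dy":0.08,"dz":-0.0024,"rx":0,"ry":-0.007,"rz":0,"gripper":1},{"dx":0.0027,"dy":0.11,"dz":-0.0024,"rx":0,"ry":-0.007,"rz":0,"gripper":1},{"dx":0.0027,"dy":0.125,"dz":-0.0024,"rx":0,"ry":-0.007,"rz":0,"gripper":1},{"dx":0.0027,"dy":0.13,"dz":-0.0024,"rx":0,"ry":-0.007,"rz":0,"gripper":0.6},{"dx":0.0027,"dy":0.13,"dz":-0.0024,"rx":0,"ry":-0.007,"rz":0,"gripper":0.3},{"dx":0.0027,"dy":0.13,"dz":-0.0024,"rx":0,"ry":-0.007,"rz":0,"gripper":0},{"dx":0.0027,"dy":0.13,"dz":-0.0024,"rx":0,"ry":-0.007,"rz":0,"gripper":0},{"dx":0.0027,"dy":0.13,"dz":-0.0024,"rx":0,"ry":-0.007,"rz":0,"gripper":0},{"dx":0.0027,"dy":0.13,"dz":-0.0024,"rx":0,"ry":-0.007,"rz":0,"gripper":0},{"dx":0.0027,"dy":0.13,"dz":-0.0024,"rx":0,"ry":-0.007,"rz":0,"gripper":0}]' 50; python3 shot.py w8
```

```text
time: 11.6
tool_pos: [0.6142, -0.1322, 0.0312]
tool_rot: [-1.571, 0.0, 0.028]
contact_force: [-0.2, 0.9, 0.0]
opening: 0.0265
11.6 [ 0.6142 -0.1322  0.0312] [-1.5707e+00  1.0000e-04  2.8000e-02] 0.026474589217321525 [-0.2  0.9  0. ]
```

View pics/w8.png

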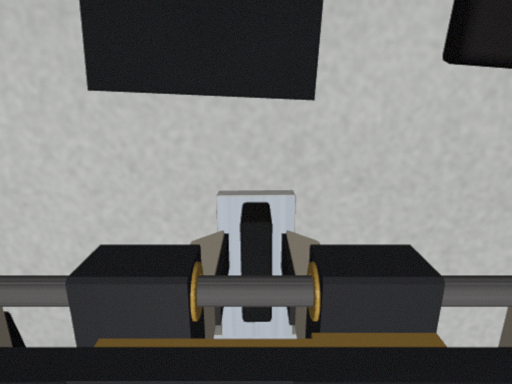

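Aligned over the rib and still closing.

```bash
python3 -m creep '[{"dx":0,"dy":0,"dz":0,"rx":0,"ry":0,"rz":0,"gripper":0},{"dx":0,"dy":0,"dz":0,"rx":0,"ry":0,"rz":0,"gripper":0},{"dx":0,"dy":0,"dz":0,"rx":0,"ry":0,"rz":0,"gripper":0},{"dx":0,"dy":0,"dz":0,"rx":0,"ry":0,"rz":0,"gripper":0},{"dx":0,"dy":0,"dz":0.003,"rx":0,"ry":0,"rz":0,"gripper":0},{"dx":0,"dy":0,"dz":0.006,"rx":0,"ry":0,"rz":0,"gripper":0},{"dx":0,"dy":0,"dz":0.01,"rx":0,"ry":0,"rz":0,"gripper":0},{"dx":0,"dy":0,"dz":0.015,"rx":0,"ry":0,"rz":0,"gripper":0},{"dx":0,"dy":0,"dz":0.02,"rx":0,"ry":0,"rz":0,"gripper":0}]' 50
```

```text
time: 12.78
tool_pos: [0.6135, -0.1118, 0.0312]
tool_rot: [-1.571, 0.0, 0.028]
contact_force: [-0.8, -4.7, -1.3]
opening: 0.014
```

```bash
python3 -m creep '[{"dx":0,"dy":0,"dz":0.006,"rx":0,"ry":0,"rz":0,"gripper":0},{"dx":0,"dy":0,"dz":0.012,"rx":0,"ry":0,"rz":0,"gripper":0},{"dx":0,"dy":0,"dz":0.018,"rx":0,"ry":0,"rz":0,"gripper":0},{"dx":0,"dy":0,"dz":0.024,"rx":0,"ry":0,"rz":0,"gripper":0},{"dx":0,"dy":0,"dz":0.03,"rx":0,"ry":0,"rz":0,"gripper":0},{"dx":0,"dy":0,"dz":0.036,"rx":0,"ry":0,"rz":0,"gripper":0},{"dx":0,"dy":0,"dz":0.042,"rx":0,"ry":0,"rz":0,"gripper":0},{"dx":0,"dy":0,"dz":0.048,"rx":0,"ry":0,"rz":0,"gripper":0},{"dx":0,"dy":0,"dz":0.054,"rx":0,"ry":0,"rz":0,"gripper":0},{"dx":0,"dy":0,"dz":0.06,"rx":0,"ry":0,"rz":0,"gripper":0},{"dx":0,"dy":0,"dz":0.066,"rx":0,"ry":0,"rz":0,"gripper":0},{"dx":0,"dy":0,"dz":0.072,"rx":0,"ry":0,"rz":0,"gripper":0},{"dx":0,"dy":0,"dz":0.078,"rx":0,"ry":0,"rz":0,"gripper":0},{"dx":0,"dy":0,"dz":0.084,"rx":0,"ry":0,"rz":0,"gripper":0},{"dx":0,"dy":0,"dz":0.09,"rx":0,"ry":0,"rz":0,"gripper":0},{"dx":0,"dy":0,"dz":0.09,"rx":0,"ry":0,"rz":0,"gripper":0}]' 50; python3 shot.py w9; python3 shot.py s9 side
```

```text
time: 14.78
tool_pos: [0.611, -0.0211, 0.0312]
tool_rot: [-1.57, 0.0, 0.028]
contact_force: [0.5, 0.0, -1.9]
opening: 0.0139
14.775 [ 0.611  -0.0211  0.0312] [-1.5697e+00  2.0000e-04  2.8300e-02] 0.013867442598773512 [ 0.5  0.  -1.9]
14.825 [ 0.611  -0.0211  0.0312] [-1.5695e+00  2.0000e-04  2.8200e-02] 0.013692845120087619 [-1.2  2.4 -1.2]
```

View pics/s9.png

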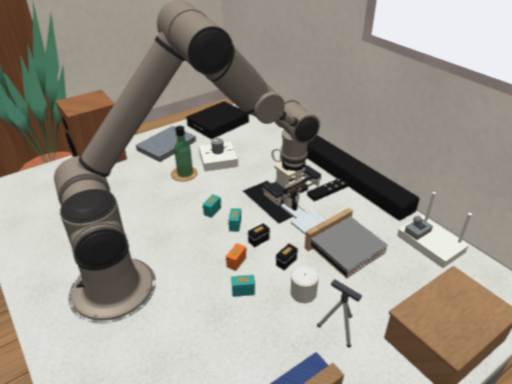

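```bash
python3 -m creep '[{"dx":0,"dy":0,"dz":0.006,"rx":0,"ry":0,"rz":0,"gripper":0},{"dx":0,"dy":0,"dz":0.012,"rx":0,"ry":0,"rz":0,"gripper":0},{"dx":0,"dy":0,"dz":0.018,"rx":0,"ry":0,"rz":0,"gripper":0},{"dx":0,"dy":0,"dz":0.024,"rx":0,"ry":0,"rz":0,"gripper":0},{"dx":0,"dy":0,"dz":0.03,"rx":0,"ry":0,"rz":0,"gripper":0},{"dx":0,"dy":0,"dz":0.036,"rx":0,"ry":0,"rz":0,"gripper":0},{"dx":0,"dy":0,"dz":0.042,"rx":0,"ry":0,"rz":0,"gripper":0},{"dx":0,"dy":0,"dz":0.048,"rx":0,"ry":0,"rz":0,"gripper":0},{"dx":0,"dy":0,"dz":0.054,"rx":0,"ry":0,"rz":0,"gripper":0},{"dx":0,"dy":0,"dz":0.06,"rx":0,"ry":0,"rz":0,"gripper":0},{"dx":0,"dy":0,"dz":0.066,"rx":0,"ry":0,"rz":0,"gripper":0},{"dx":0,"dy":0,"dz":0.072,"rx":0,"ry":0,"rz":0,"gripper":0},{"dx":0,"dy":0,"dz":0.078,"rx":0,"ry":0,"rz":0,"gripper":0},{"dx":0,"dy":0,"dz":0.084,"rx":0,"ry":0,"rz":0,"gripper":0},{"dx":0,"dy":0,"dz":0.09,"rx":0,"ry":0,"rz":0,"gripper":0},{"dx":0,"dy":0,"dz":0.096,"rx":0,"ry":0,"rz":0,"gripper":0},{"dx":0,"dy":0,"dz":0.102,"rx":0,"ry":0,"rz":0,"gripper":0},{"dx":0,"dy":0,"dz":0.108,"rx":0,"ry":0,"rz":0,"gripper":0},{"dx":0,"dy":0,"dz":0.112,"rx":0,"ry":0,"rz":0,"gripper":0},{"dx":0,"dy":0,"dz":0.112,"rx":0,"ry":0,"rz":0,"gripper":0}]' 50; python3 shot.py w10; python3 shot.py s10 side;python3 go.py 0.5886 0.2055 0.0312 -0.0105
```

```text
time: 17.38
tool_pos: [0.608, 0.0904, 0.0313]
tool_rot: [-1.57, -0.0, 0.028]
contact_force: [-0.3, 1.1, -1.7]
opening: 0.0137
17.375 [0.608  0.0904 0.0313] [-1.5702e+00 -1.0000e-04  2.8300e-02] 0.013689655771339815 [-0.3  1.1 -1.7]
17.425 [0.608  0.0902 0.0313] [-1.5702e+00 -2.0000e-04  2.8200e-02] 0.013891372390249904 [ 0.1  0.5 -1.6]
shift [-1.610e-02  1.000e-04  1.159e-01] turn [-0.0004  0.0386  0.0001] t 17.475 q [ 0.02  0.73  1.5   0.    0.92 -0.01]
```

View pics/s10.png

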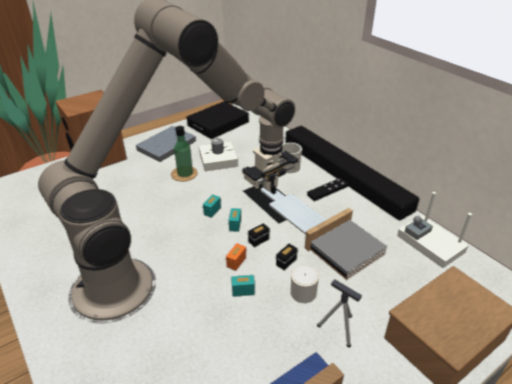

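View pics/w10.png

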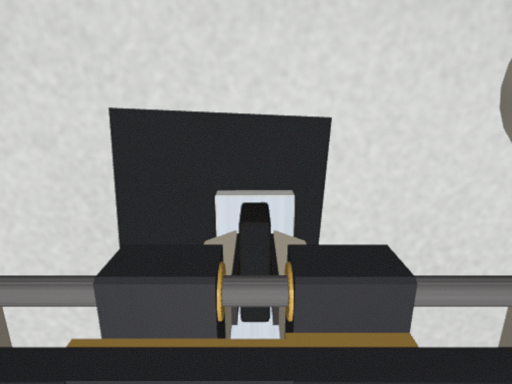

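Run:
```python
from h import *
z=np.load('pics/w10.npz'); ct=(get_calibration('wrist'),z['T'])
w=ray(ct,[[109.5,107.5],[331.5,118],[119.5,240],[319.5,240]],0);print(w.round(4), np.degrees(np.arctan2(w[1,1]-w[0,1],w[1,0]-w[0,0])))
t=ray(ct,[[216,191],[295,191],[216,225],[295,225]],0.010);print(t.round(4))
```

```text
[[0.5338 0.1585 0.    ]
 [0.6436 0.1564 0.    ]
 [0.5327 0.0875 0.    ]
 [0.643  0.0906 0.    ]] -1.089128098753142
[[0.5872 0.12   0.01  ]
 [0.6265 0.1211 0.01  ]
 [0.5871 0.1019 0.01  ]
 [0.6276 0.103  0.01  ]]
```

```bash
python3 -m creep '[{"dx":0,"dy":0,"dz":0.008,"rx":0,"ry":0,"rz":0,"gripper":0},{"dx":-0.001,"dy":0,"dz":0.018,"rx":0,"ry":0.004,"rz":0,"gripper":0},{"dx":-0.003,"dy":0,"dz":0.028,"rx":0,"ry":0.01,"rz":0,"gripper":0},{"dx":-0.005,"dy":0,"dz":0.038,"rx":0,"ry":0.016,"rz":0,"gripper":0},{"dx":-0.007,"dy":0,"dz":0.048,"rx":0,"ry":0.022,"rz":0,"gripper":0},{"dx":-0.009,"dy":0,"dz":0.058,"rx":0,"ry":0.028,"rz":0,"gripper":0},{"dx":-0.011,"dy":0,"dz":0.068,"rx":0,"ry":0.034,"rz":0,"gripper":0},{"dx":-0.013,"dy":0,"dz":0.078,"rx":0,"ry":0.04,"rz":0,"gripper":0},{"dx":-0.0145,"dy":0,"dz":0.088,"rx":0,"ry":0.0425,"rz":0,"gripper":0},{"dx":-0.0153,"dy":0,"dz":0.098,"rx":0,"ry":0.0425,"rz":0,"gripper":0},{"dx":-0.0153,"dy":0,"dz":0.106,"rx":0,"ry":0.0425,"rz":0,"gripper":0},{"dx":-0.0153,"dy":0,"dz":0.111,"rx":0,"ry":0.0425,"rz":0,"gripper":0},{"dx":-0.0153,"dy":0,"dz":0.1142,"rx":0,"ry":0.0425,"rz":0,"gripper":0},{"dx":-0.0153,"dy":0,"dz":0.1142,"rx":0,"ry":0.0425,"rz":0,"gripper":0}]' 50; python3 shot.py t11 top;python3 - <<'E'
from h import *
im=np.load('pics/t11.npz')['im']
cv2.imwrite('pics/t11c.png',cv2.resize(im[85:285,150:430,::-1],None,fx=2.8,fy=2.8,interpolation=cv2.INTER_CUBIC))
E
```

```text
time: 19.23
tool_pos: [0.5896, 0.2039, 0.0313]
tool_rot: [-1.57, -0.0, -0.014]
contact_force: [0.2, 1.4, -1.9]
opening: 0.0138
19.225 [0.5896 0.2039 0.0313] [-1.5702e+00 -3.0000e-04 -1.4500e-02] 0.013760158836465591 [ 0.2  1.4 -1.9]
```

View pics/t11c.png

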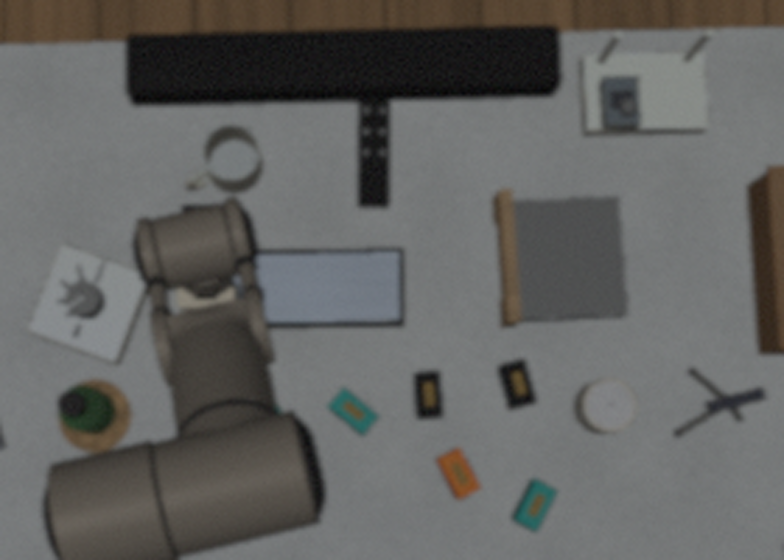

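```bash
python3 -m creep '[{"dx":0,"dy":0,"dz":0,"rx":0,"ry":0,"rz":0,"gripper":0.25},{"dx":0,"dy":0,"dz":0,"rx":0,"ry":0,"rz":0,"gripper":0.5},{"dx":0,"dy":0,"dz":0,"rx":0,"ry":0,"rz":0,"gripper":0.5},{"dx":0,"dy":-0.04,"dz":0,"rx":0,"ry":0,"rz":0,"gripper":0.6},{"dx":0,"dy":-0.1,"dz":0,"rx":0,"ry":0,"rz":0,"gripper":1},{"dx":-0.01,"dy":-0.15,"dz":-0.03,"rx":0,"ry":0,"rz":0,"gripper":1},{"dx":-0.02,"dy":-0.2,"dz":-0.07,"rx":0,"ry":0,"rz":0,"gripper":1},{"dx":-0.02,"dy":-0.25,"dz":-0.11,"rx":0,"ry":0,"rz":0,"gripper":1},{"dx":-0.02,"dy":-0.3,"dz":-0.15,"rx":0,"ry":0,"rz":0,"gripper":1},{"dx":-0.02,"dy":-0.32,"dz":-0.17,"rx":0,"ry":0,"rz":0,"gripper":1},{"dx":-0.02,"dy":-0.32,"dz":-0.17,"rx":0,"ry":0,"rz":0,"gripper":1},{"dx":-0.02,"dy":-0.32,"dz":-0.17,"rx":0,"ry":0,"rz":0,"gripper":1}]'; python3 shot.py w12
```

```text
time: 20.78
tool_pos: [0.5666, 0.0344, 0.35]
tool_rot: [-1.57, 0.002, -0.014]
contact_force: [0.5, -0.7, 0.3]
opening: 0.0915
20.775 [0.5666 0.0344 0.35  ] [-1.5701  0.0019 -0.0144] 0.09152325310787093 [ 0.5 -0.7  0.3]
```

View pics/w12.png

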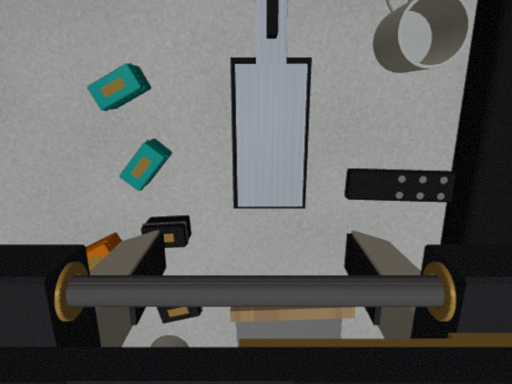

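Run:
```python
from h import *
z=np.load('pics/w12.npz'); im=z['im'];ct=(get_calibration('wrist'),z['T'])
mx=im.max(2).astype(np.uint8)
cv2.imwrite('pics/w12c.png',cv2.resize(im[45:220,220:325,::-1],None,fx=3.4,fy=3.4,interpolation=cv2.INTER_CUBIC))
k=np.zeros(mx.shape,np.uint8); k[40:222,215:330]=((mx<50))[40:222,215:330]
c=max(cv2.findContours(k,0,1)[0],key=cv2.contourArea)
r=cv2.minAreaRect(ray(ct,cv2.convexHull(c)[:,0],0)[:,:2].astype(np.float32)*1000); print('mat',r)
k=np.zeros(mx.shape,np.uint8); k[62:212,228:315]=((mx>90))[62:212,228:315]
k=cv2.morphologyEx(k,cv2.MORPH_OPEN,np.ones((45,45)))
n,l,st,_=cv2.connectedComponentsWithStats(k)
i=1+np.argmax(st[1:,4]); ys,xs=np.where(l==i);pts=np.c_[xs,ys].astype(np.float32)
print(st[i]); print('deck',cv2.minAreaRect(ray(ct,pts,0.010)[:,:2].astype(np.float32)*1000))
```

```text
mat ((546.627197265625, 51.411170959472656), (212.56991577148438, 31.120586395263672), 87.97161865234375)
[ 236   64   70  143 9761]
deck ((587.0618286132812, 49.07588195800781), (198.9497528076172, 96.50663757324219), 89.31890106201172)
```

View pics/w12c.png

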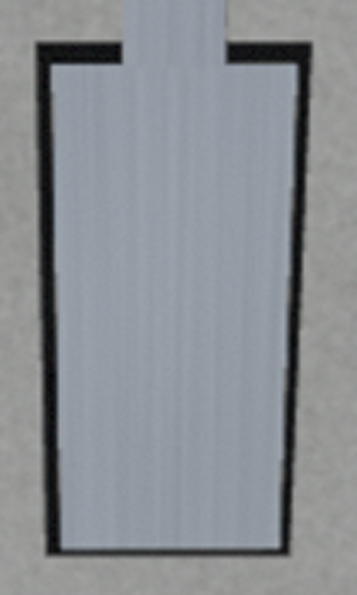

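Run:
```python
from h import *
z=np.load('pics/w12.npz'); ct=(get_calibration('wrist'),z['T'])
def rep(n,uv,h):
    w=ray(ct,uv,h)[:,:2]*1000; a=(w[0]+w[1])/2; b=(w[2]+w[3])/2
    print(n,w.round(1).tolist(),'c',w.mean(0).round(1),'len',np.linalg.norm(a-b).round(1),'wid',np.linalg.norm(w[0]-w[1]).round(1),'yaw',np.degrees(-np.arctan2((a-b)[0],(a-b)[1])).round(2))
rep('mat',[[230.7,57.3],[311.9,57.3],[304.8,208.3],[233.6,208.3]],0)
rep('deck',[[234.5,63.3],[307.8,63.3],[302.7,206.7],[237.4,206.7]],0.010)
```

```text
mat [[534.4, 158.5], [643.9, 156.7], [639.9, -58.1], [531.2, -56.5]] c [587.4  50.1] len 214.9 wid 109.4 yaw -0.96
deck [[539.9, 150.0], [637.1, 148.5], [635.2, -52.1], [537.7, -50.7]] c [587.5  48.9] len 200.6 wid 97.2 yaw -0.58
```

Deck is centred on the mat within about 1 mm and 0.4°. Next is another look at the packs.

```bash
python3 -m creep '[{"dx":-0.012,"dy":0,"dz":-0.02,"rx":0,"ry":-0.17,"rz":0,"gripper":1},{"dx":-0.02,"dy":0,"dz":-0.04,"rx":0,"ry":-0.35,"rz":0,"gripper":1},{"dx":-0.03,"dy":0,"dz":-0.06,"rx":0,"ry":-0.53,"rz":0,"gripper":1},{"dx":-0.04,"dy":0,"dz":-0.08,"rx":0,"ry":-0.71,"rz":0,"gripper":1},{"dx":-0.05,"dy":0,"dz":-0.1,"rx":0,"ry":-0.89,"rz":0,"gripper":1},{"dx":-0.06,"dy":0,"dz":-0.12,"rx":0,"ry":-1.07,"rz":0,"gripper":1},{"dx":-0.06,"dy":0,"dz":-0.14,"rx":0,"ry":-1.25,"rz":0,"gripper":1},{"dx":-0.06,"dy":0,"dz":-0.15,"rx":0,"ry":-1.43,"rz":0,"gripper":1},{"dx":-0.06,"dy":0,"dz":-0.16,"rx":0,"ry":-1.585,"rz":0,"gripper":1},{"dx":-0.06,"dy":0,"dz":-0.16,"rx":0,"ry":-1.585,"rz":0,"gripper":1},{"dx":-0.06,"dy":0,"dz":-0.16,"rx":0,"ry":-1.585,"rz":0,"gripper":1},{"dx":-0.06,"dy":0,"dz":-0.16,"rx":0,"ry":-1.585,"rz":0,"gripper":1}]'; python3 shot.py w13
cat > packs.py <<'E'
import sys
from h import *
z=np.load('pics/%s.npz'%sys.argv[1]); im,d=z['im'],z['d'];ct=(get_calibration('wrist'),z['T'])
zt=float(sys.argv[2]) if len(sys.argv)>2 else 0.048
P=cloud(ct,d); mx=im.max(2); hsv=cv2.cvtColor(im,cv2.COLOR_RGB2HSV)
k=((P[...,2]>zt-0.006)&(P[...,2]<zt+0.006)).astype(np.uint8); k[238:]=0
for c in cv2.findContours(k,0,1)[0]:
    if cv2.contourArea(c)<300: continue
    m=np.zeros_like(k); cv2.drawContours(m,[c],-1,1,-1); m&=k
    x,y=c[:,0].mean(0)
    r=cv2.minAreaRect(ray(ct,c[:,0],zt)[:,:2].astype(np.float32)*1000)
    print('px',x.round(),y.round(),'z',np.median(P[m>0][:,2]).round(4),'rgb',np.median(im[m>0],0),'rect',np.round(r[0],1),np.round(r[1],1),round(r[2],1))
E
python3 packs.py w13
```

```text
time: 22.32
tool_pos: [0.5047, -0.1246, 0.351]
tool_rot: [-1.57, -0.0, 1.57]
contact_force: [0.1, -0.2, 0.2]
opening: 0.0922
22.325 [ 0.5047 -0.1246  0.351 ] [-1.5704e+00 -4.0000e-04  1.5698e+00] 0.09216125417705107 [ 0.1 -0.2  0.2]
px 193.0 107.0 z 0.0482 rgb [28. 27. 27.] rect [ 444.5 -202.8] [61.4 34.4] 13.1
px 287.0 97.0 z 0.0482 rgb [35. 33. 33.] rect [433.  -83.6] [61.6 33. ] 2.0
px 368.0 81.0 z 0.0483 rgb [ 39. 139. 132.] rect [413.8  17.5] [62.1 34. ] 49.2
px 453.0 61.0 z 0.0484 rgb [ 38. 136. 129.] rect [390.4 119. ] [62.  36.1] 26.8
px 261.0 14.0 z 0.0482 rgb [169. 104.  26.] rect [ 335.6 -115.4] [44.1 34.2] 25.4
```

View pics/w13.png

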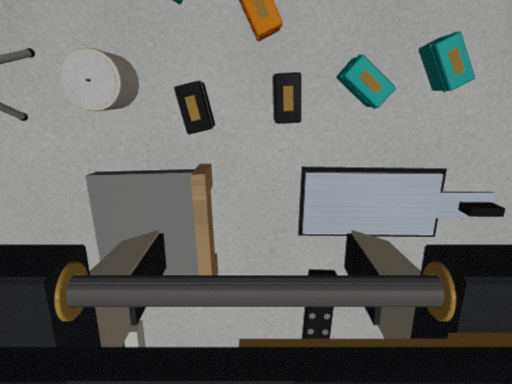

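```bash
python3 -m creep '[{"dx":0.02,"dy":0.03,"dz":0.035,"rx":0,"ry":-0.038,"rz":0,"gripper":0.65},{"dx":0.0416,"dy":0.08,"dz":0.0717,"rx":0,"ry":-0.038,"rz":0,"gripper":0.65},{"dx":0.0416,"dy":0.14,"dz":0.0717,"rx":0,"ry":-0.038,"rz":0,"gripper":0.65},{"dx":0.0416,"dy":0.19,"dz":0.0717,"rx":0,"ry":-0.038,"rz":0,"gripper":0.65},{"dx":0.0416,"dy":0.22,"dz":0.0717,"rx":0,"ry":-0.038,"rz":0,"gripper":0.65},{"dx":0.0416,"dy":0.22,"dz":0.0717,"rx":0,"ry":-0.038,"rz":0,"gripper":0.65},{"dx":0.0416,"dy":0.22,"dz":0.0717,"rx":0,"ry":-0.038,"rz":0,"gripper":0.65}]' 30; python3 shot.py w14;python3 packs.py w14
```

```text
time: 23.25
tool_pos: [0.4339, -0.0839, 0.1324]
tool_rot: [-1.573, 0.001, 1.608]
contact_force: [0.6, -0.6, 0.1]
opening: 0.0595
23.25 [ 0.4339 -0.0839  0.1324] [-1.5727e+00  7.0000e-04  1.6083e+00] 0.05947854082104745 [ 0.6 -0.6  0.1]
px 86.0 206.0 z 0.048 rgb [27. 26. 27.] rect [ 438.3 -202.9] [51.3 36.1] 12.5
px 256.0 200.0 z 0.0482 rgb [30. 29. 29.] rect [428.6 -83.2] [54.8 33.6] 2.1
px 402.0 182.0 z 0.0482 rgb [ 32. 143. 136.] rect [412.6  17.3] [63.1 33.7] 49.1
px 203.0 43.0 z 0.0483 rgb [183. 111.  25.] rect [ 327.4 -119. ] [61.2 33.6] 26.0
px 30.0 5.0 z 0.0474 rgb [ 22. 121. 115.] rect [ 313.3 -222.3] [ 9.1 24.2] 2.1
```

View pics/w14.png

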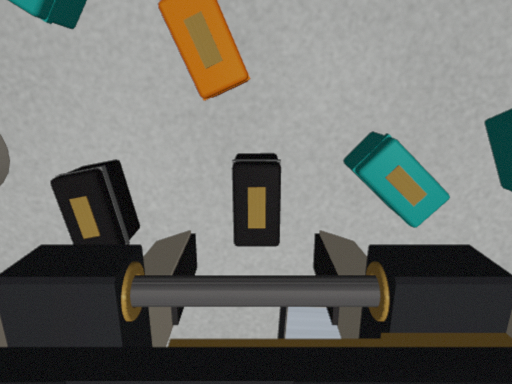

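Centred on the black pack at (256,200). Descending and gripping.

```bash
python3 -m creep '[{"dx":0,"dy":0.03,"dz":0.001,"rx":0,"ry":0,"rz":0,"gripper":0.65},{"dx":0,"dy":0.06,"dz":0.001,"rx":0,"ry":0,"rz":0,"gripper":0.65},{"dx":0,"dy":0.085,"dz":0.001,"rx":0,"ry":0,"rz":0,"gripper":0.65},{"dx":0,"dy":0.098,"dz":0.001,"rx":0,"ry":0,"rz":0,"gripper":0.65},{"dx":0,"dy":0.098,"dz":0.001,"rx":0,"ry":0,"rz":0,"gripper":0.65},{"dx":0,"dy":0.098,"dz":0.001,"rx":0,"ry":0,"rz":0,"gripper":0},{"dx":0,"dy":0.098,"dz":0.001,"rx":0,"ry":0,"rz":0,"gripper":0},{"dx":0,"dy":0.098,"dz":0.001,"rx":0,"ry":0,"rz":0,"gripper":0},{"dx":0,"dy":0.098,"dz":0.001,"rx":0,"ry":0,"rz":0,"gripper":0},{"dx":0,"dy":0.098,"dz":0.001,"rx":0,"ry":0,"rz":0,"gripper":0},{"dx":0,"dy":0.088,"dz":0.001,"rx":0,"ry":0,"rz":0,"gripper":0},{"dx":0,"dy":0.073,"dz":0.001,"rx":0,"ry":0,"rz":0,"gripper":0},{"dx":0,"dy":0.073,"dz":0.001,"rx":0,"ry":0,"rz":0,"gripper":0}]' 40; python3 shot.py w15; python3 go.py 0.5875 0.105 0.06 1.559
```

```text
time: 24.92
tool_pos: [0.4327, -0.084, 0.0592]
tool_rot: [-1.573, 0.001, 1.609]
contact_force: [-1.1, -0.3, -0.5]
opening: 0.0339
24.925 [ 0.4327 -0.084   0.0592] [-1.5730e+00  9.0000e-04  1.6085e+00] 0.03394989807897642 [-1.1 -0.3 -0.5]
shift [ 0.1828 -0.0013 -0.1622] turn [ 0.0011  0.0495 -0.0004] t 24.975 q [-0.37  0.45  1.98  0.    0.71 -1.97]
```

View pics/w15.png

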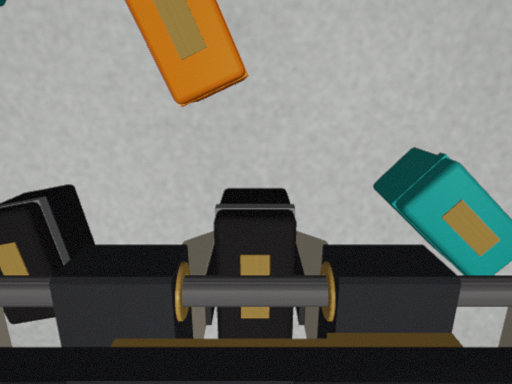

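```bash
python3 -m creep '[{"dx":0,"dy":0,"dz":-0.02,"rx":0,"ry":0,"rz":0,"gripper":0},{"dx":0.005,"dy":0,"dz":-0.05,"rx":0,"ry":0.01,"rz":0,"gripper":0},{"dx":0.02,"dy":0,"dz":-0.08,"rx":0,"ry":0.02,"rz":0,"gripper":0},{"dx":0.05,"dy":0,"dz":-0.11,"rx":0,"ry":0.03,"rz":0,"gripper":0},{"dx":0.09,"dy":0,"dz":-0.135,"rx":0,"ry":0.04,"rz":0,"gripper":0},{"dx":0.13,"dy":0,"dz":-0.155,"rx":0,"ry":0.0495,"rz":0,"gripper":0},{"dx":0.16,"dy":0,"dz":-0.162,"rx":0,"ry":0.0495,"rz":0,"gripper":0},{"dx":0.178,"dy":0,"dz":-0.162,"rx":0,"ry":0.0495,"rz":0,"gripper":0},{"dx":0.178,"dy":0,"dz":-0.162,"rx":0,"ry":0.0495,"rz":0,"gripper":0},{"dx":0.178,"dy":0,"dz":-0.162,"rx":0,"ry":0.0495,"rz":0,"gripper":0}]'; python3 shot.py w16
```

```text
time: 26.22
tool_pos: [0.5869, 0.0992, 0.058]
tool_rot: [-1.57, 0.0, 1.558]
contact_force: [-0.1, 0.5, -0.5]
opening: 0.0341
26.225 [0.5869 0.0992 0.058 ] [-1.5702e+00  3.0000e-04  1.5584e+00] 0.03413442890484783 [-0.1  0.5 -0.5]
```

View pics/w16.png

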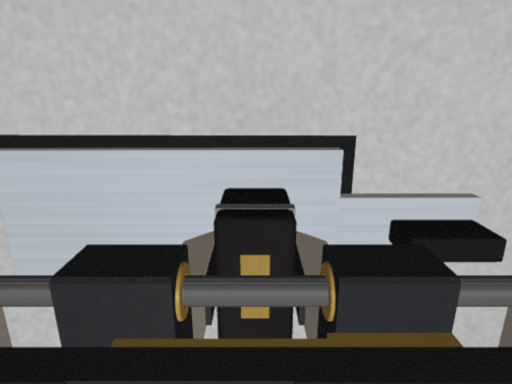

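```bash
python3 -m creep '[{"dx":0,"dy":0.004,"dz":0,"rx":0,"ry":0,"rz":0,"gripper":0},{"dx":0,"dy":0.008,"dz":0,"rx":0,"ry":0,"rz":0,"gripper":0},{"dx":0,"dy":0.011,"dz":0,"rx":0,"ry":0,"rz":0,"gripper":0},{"dx":0,"dy":0.013,"dz":0,"rx":0,"ry":0,"rz":0,"gripper":0},{"dx":0,"dy":0.013,"dz":0,"rx":0,"ry":0,"rz":0,"gripper":0},{"dx":0,"dy":0.013,"dz":0,"rx":0,"ry":0,"rz":0,"gripper":0.42},{"dx":0,"dy":0.013,"dz":0,"rx":0,"ry":0,"rz":0,"gripper":0.6},{"dx":0,"dy":0.013,"dz":0,"rx":0,"ry":0,"rz":0,"gripper":0.6},{"dx":0,"dy":-0.02,"dz":0,"rx":0,"ry":0,"rz":0,"gripper":0.65},{"dx":0,"dy":-0.07,"dz":0,"rx":0,"ry":0,"rz":0,"gripper":0.65},{"dx":0,"dy":-0.12,"dz":0,"rx":0,"ry":0,"rz":0,"gripper":0.65},{"dx":0,"dy":-0.17,"dz":0,"rx":0,"ry":0,"rz":0,"gripper":0.65},{"dx":0,"dy":-0.17,"dz":0,"rx":0,"ry":0,"rz":0,"gripper":0.65},{"dx":0,"dy":-0.17,"dz":0,"rx":0,"ry":0,"rz":0,"gripper":0.65}]'; python3 shot.py w17;python3 packs.py w17 0.058; python3 go.py 0.4445 -0.2028 0.133 1.799
```

```text
time: 28.02
tool_pos: [0.5868, 0.1002, 0.2277]
tool_rot: [-1.57, -0.0, 1.559]
contact_force: [-0.2, -0.3, -0.1]
opening: 0.0597
28.025 [0.5868 0.1002 0.2277] [-1.5701e+00 -1.0000e-04  1.5590e+00] 0.0597310676278906 [-0.2 -0.3 -0.1]
px 254.0 178.0 z 0.0581 rgb [29. 27. 28.] rect [586.2 100.1] [33.7 61. ] 89.2
shift [-0.3046  0.0943  0.1382] turn [-2.4e-03 -2.4e-01  2.0e-04] t 28.075 q [ 0.04  0.48  1.35  0.    1.31 -1.52]
```

View pics/w17.png

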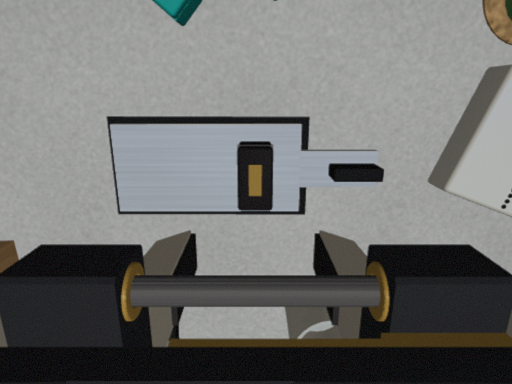

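```bash
python3 -m creep '[{"dx":-0.05,"dy":0,"dz":0.025,"rx":0,"ry":-0.05,"rz":0,"gripper":0.65},{"dx":-0.1,"dy":0,"dz":0.05,"rx":0,"ry":-0.1,"rz":0,"gripper":0.65},{"dx":-0.15,"dy":0,"dz":0.07,"rx":0,"ry":-0.15,"rz":0,"gripper":0.65},{"dx":-0.2,"dy":0,"dz":0.09,"rx":0,"ry":-0.2,"rz":0,"gripper":0.65},{"dx":-0.25,"dy":0.02,"dz":0.115,"rx":0,"ry":-0.24,"rz":0,"gripper":0.65},{"dx":-0.3,"dy":0.05,"dz":0.138,"rx":0,"ry":-0.24,"rz":0,"gripper":0.65},{"dx":-0.3046,"dy":0.074,"dz":0.138,"rx":0,"ry":-0.24,"rz":0,"gripper":0.65},{"dx":-0.3046,"dy":0.074,"dz":0.138,"rx":0,"ry":-0.24,"rz":0,"gripper":0.65},{"dx":-0.3046,"dy":0.074,"dz":0.138,"rx":0,"ry":-0.24,"rz":0,"gripper":0.65}]'; python3 shot.py w18;python3 packs.py w18; python3 go.py 0.4445 -0.2028 0.034 1.799
```

```text
time: 29.2
tool_pos: [0.4459, -0.2022, 0.1543]
tool_rot: [-1.571, -0.001, 1.8]
contact_force: [0.3, 0.4, 0.4]
opening: 0.0596
29.2 [ 0.4459 -0.2022  0.1543] [-1.5706e+00 -5.0000e-04  1.7997e+00] 0.05958066493504561 [0.3 0.4 0.4]
px 253.0 194.0 z 0.0482 rgb [28. 27. 27.] rect [ 443.8 -204.1] [61.2 33.6] 13.0
px 143.0 108.0 z 0.0482 rgb [94. 90. 84.] rect [ 401.2 -295.5] [65.7 23.4] 24.3
px 409.0 61.0 z 0.0483 rgb [174. 111.  31.] rect [ 327.8 -121. ] [61.3 35.2] 26.0
shift [-0.0002  0.1207  0.0019] turn [ 0.0006  0.0012 -0.0003] t 29.25 q [-0.58  0.37  1.75  0.    1.02 -2.38]
```

View pics/w18.png

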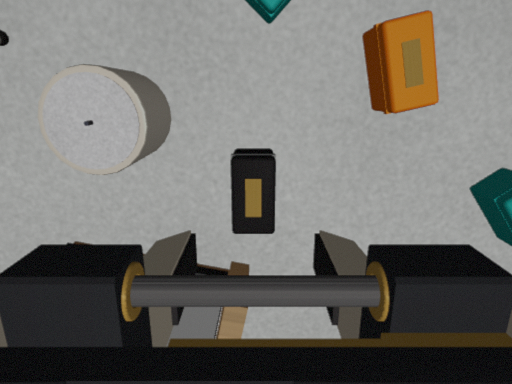

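```bash
python3 -m creep '[{"dx":-0.001,"dy":0.04,"dz":0.002,"rx":0,"ry":0,"rz":0,"gripper":0.65},{"dx":-0.001,"dy":0.08,"dz":0.002,"rx":0,"ry":0,"rz":0,"gripper":0.65},{"dx":-0.001,"dy":0.108,"dz":0.002,"rx":0,"ry":0,"rz":0,"gripper":0.65},{"dx":-0.001,"dy":0.12,"dz":0.002,"rx":0,"ry":0,"rz":0,"gripper":0.65},{"dx":-0.001,"dy":0.12,"dz":0.002,"rx":0,"ry":0,"rz":0,"gripper":0.65},{"dx":-0.001,"dy":0.12,"dz":0.002,"rx":0,"ry":0,"rz":0,"gripper":0},{"dx":-0.001,"dy":0.12,"dz":0.002,"rx":0,"ry":0,"rz":0,"gripper":0},{"dx":-0.001,"dy":0.12,"dz":0.002,"rx":0,"ry":0,"rz":0,"gripper":0},{"dx":-0.001,"dy":0.12,"dz":0.002,"rx":0,"ry":0,"rz":0,"gripper":0},{"dx":-0.001,"dy":0.12,"dz":0.002,"rx":0,"ry":0,"rz":0,"gripper":0},{"dx":-0.001,"dy":0.11,"dz":0.002,"rx":0,"ry":0,"rz":0,"gripper":0},{"dx":-0.001,"dy":0.095,"dz":0.002,"rx":0,"ry":0,"rz":0,"gripper":0},{"dx":-0.001,"dy":0.095,"dz":0.002,"rx":0,"ry":0,"rz":0,"gripper":0}]' 40; python3 shot.py w19; python3 go.py 0.5875 0.005 0.0585 1.559
```

```text
time: 30.88
tool_pos: [0.4447, -0.2046, 0.0606]
tool_rot: [-1.573, 0.002, 1.799]
contact_force: [-0.4, 0.2, -0.9]
opening: 0.0336
30.875 [ 0.4447 -0.2046  0.0606] [-1.5729  0.0021  1.799 ] 0.03355552854481682 [-0.4  0.2 -0.9]
shift [ 0.1716  0.0015 -0.1868] turn [ 0.0014  0.24   -0.0011] t 30.925 q [-0.59  0.51  1.85  0.    0.78 -2.39]
```

View pics/w19.png

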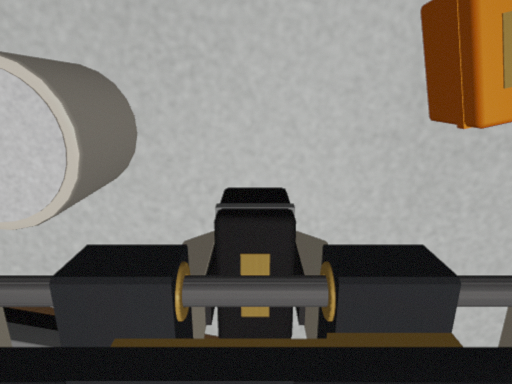

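```bash
python3 -m creep '[{"dx":0.02,"dy":0,"dz":-0.005,"rx":0,"ry":0,"rz":0,"gripper":0},{"dx":0.05,"dy":0,"dz":-0.012,"rx":0,"ry":0.02,"rz":0,"gripper":0},{"dx":0.085,"dy":0,"dz":-0.02,"rx":0,"ry":0.06,"rz":0,"gripper":0},{"dx":0.117,"dy":0,"dz":-0.03,"rx":0,"ry":0.1,"rz":0,"gripper":0},{"dx":0.13,"dy":0,"dz":-0.06,"rx":0,"ry":0.14,"rz":0,"gripper":0},{"dx":0.142,"dy":0,"dz":-0.095,"rx":0,"ry":0.19,"rz":0,"gripper":0},{"dx":0.155,"dy":0,"dz":-0.135,"rx":0,"ry":0.24,"rz":0,"gripper":0},{"dx":0.166,"dy":0,"dz":-0.17,"rx":0,"ry":0.24,"rz":0,"gripper":0},{"dx":0.1716,"dy":0,"dz":-0.1868,"rx":0,"ry":0.24,"rz":0,"gripper":0},{"dx":0.1716,"dy":0,"dz":-0.1868,"rx":0,"ry":0.24,"rz":0,"gripper":0},{"dx":0.1716,"dy":0,"dz":-0.1868,"rx":0,"ry":0.24,"rz":0,"gripper":0}]'; python3 shot.py w20
```

```text
time: 32.3
tool_pos: [0.5857, 0.0056, 0.0587]
tool_rot: [-1.569, -0.0, 1.559]
contact_force: [-0.7, 0.1, -1.3]
opening: 0.0339
32.3 [0.5857 0.0056 0.0587] [-1.5687e+00 -2.0000e-04  1.5593e+00] 0.0339143629446439 [-0.7  0.1 -1.3]
```

View pics/w20.png

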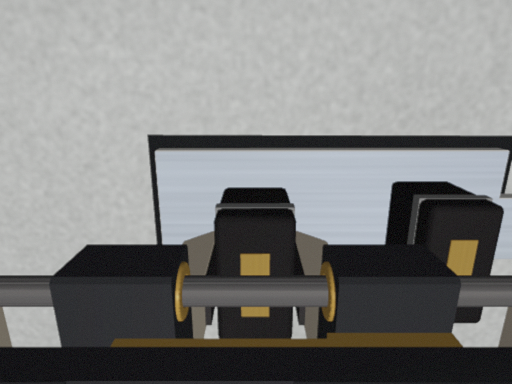

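```bash
python3 -m creep '[{"dx":0,"dy":0.004,"dz":0,"rx":0,"ry":0,"rz":0,"gripper":0},{"dx":0,"dy":0.008,"dz":0,"rx":0,"ry":0,"rz":0,"gripper":0},{"dx":0,"dy":0.011,"dz":0,"rx":0,"ry":0,"rz":0,"gripper":0},{"dx":0,"dy":0.0135,"dz":0,"rx":0,"ry":0,"rz":0,"gripper":0},{"dx":0,"dy":0.0135,"dz":0,"rx":0,"ry":0,"rz":0,"gripper":0},{"dx":0,"dy":0.0135,"dz":0,"rx":0,"ry":0,"rz":0,"gripper":0.42},{"dx":0,"dy":0.0135,"dz":0,"rx":0,"ry":0,"rz":0,"gripper":0.6},{"dx":0,"dy":0.0135,"dz":0,"rx":0,"ry":0,"rz":0,"gripper":0.6},{"dx":0,"dy":-0.02,"dz":0,"rx":0,"ry":0,"rz":0,"gripper":0.65},{"dx":0,"dy":-0.07,"dz":0,"rx":0,"ry":0,"rz":0,"gripper":0.65},{"dx":0,"dy":-0.12,"dz":0,"rx":0,"ry":0,"rz":0,"gripper":0.65},{"dx":0.02,"dy":-0.17,"dz":0.01,"rx":0,"ry":0,"rz":0,"gripper":0.65},{"dx":0.04,"dy":-0.2,"dz":0.01,"rx":0,"ry":0,"rz":0,"gripper":0.65},{"dx":0.04,"dy":-0.2,"dz":0.01,"rx":0,"ry":0,"rz":0,"gripper":0.65},{"dx":0.04,"dy":-0.2,"dz":0.01,"rx":0,"ry":0,"rz":0,"gripper":0.65}]'; python3 shot.py w21;python3 packs.py w21 0.058
```

```text
time: 34.22
tool_pos: [0.577, 0.0451, 0.258]
tool_rot: [-1.569, 0.0, 1.559]
contact_force: [-0.0, 0.4, 0.3]
opening: 0.0596
34.225 [0.577  0.0451 0.258 ] [-1.5690e+00  1.0000e-04  1.5591e+00] 0.059597014890171114 [-0.   0.4  0.3]
px 217.0 181.0 z 0.0581 rgb [28. 27. 28.] rect [586.2   5.6] [33.9 60.9] 89.3
px 307.0 180.0 z 0.0582 rgb [31. 30. 30.] rect [586.3  99.4] [34.1 60.8] 89.2
px 28.0 175.0 z 0.0582 rgb [91. 70. 46.] rect [ 585.3 -187.2] [122.3  17.8] 5.3
```

View pics/w21.png

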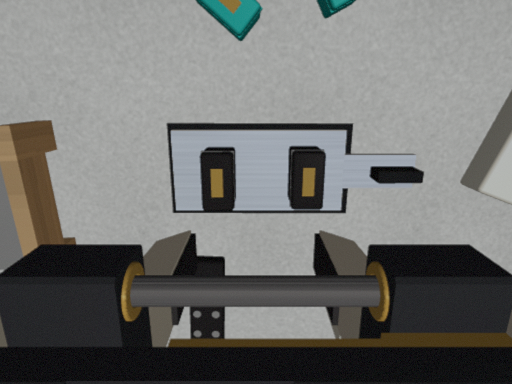

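```bash
python3 -m creep '[{"dx":0.05,"dy":0,"dz":0,"rx":0,"ry":0,"rz":0,"gripper":1},{"dx":0.1,"dy":0,"dz":0,"rx":0,"ry":0,"rz":0,"gripper":1},{"dx":0.15,"dy":0,"dz":-0.01,"rx":0,"ry":0,"rz":0,"gripper":1},{"dx":0.2,"dy":0,"dz":-0.015,"rx":0,"ry":0,"rz":0,"gripper":1},{"dx":0.25,"dy":0,"dz":-0.02,"rx":0,"ry":0,"rz":0,"gripper":1},{"dx":0.3,"dy":0,"dz":-0.025,"rx":0,"ry":0,"rz":0,"gripper":1},{"dx":0.325,"dy":0,"dz":-0.025,"rx":0,"ry":0,"rz":0,"gripper":1},{"dx":0.325,"dy":0,"dz":-0.025,"rx":0,"ry":0,"rz":0,"gripper":1},{"dx":0.325,"dy":0,"dz":-0.025,"rx":0,"ry":0,"rz":0,"gripper":1}]'; python3 shot.py w22
```

```text
time: 35.4
tool_pos: [0.6065, 0.3687, 0.2578]
tool_rot: [-1.569, 0.002, 1.558]
contact_force: [0.4, 0.3, 0.3]
opening: 0.0919
35.4 [0.6065 0.3687 0.2578] [-1.5689e+00  1.5000e-03  1.5580e+00] 0.09190690233070432 [0.4 0.3 0.3]
```

View pics/w22.png

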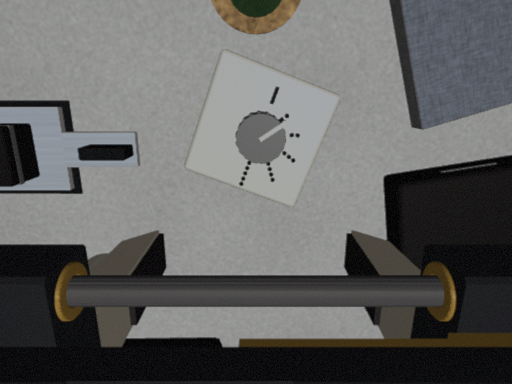

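Run:
```python
from h import *
z=np.load('pics/w22.npz'); im,d=z['im'],z['d'];ct=(get_calibration('wrist'),z['T'])
cv2.imwrite('pics/w22c.png',cv2.resize(im[45:215,180:345,::-1],None,fx=4,fy=4,interpolation=cv2.INTER_CUBIC))
P=cloud(ct,d)
k=np.zeros(d.shape,np.uint8);k[90:190,215:310]=((P[...,2]>0.08)&(P[...,2]<0.095))[90:190,215:310]
c=max(cv2.findContours(k,0,1)[0],key=cv2.contourArea)[:,0]
w=ray(ct,c,0.087)[:,:2].astype(np.float32)*1000; C,r=cv2.minEnclosingCircle(w); print('sleeve',C,r)
# pointer: white pixels on sleeve top
g=im.min(2); m=(k>0)&(g>150); w=ray(ct,np.c_[np.where(m)[::-1]],0.087)[:,:2]*1000
print(m.sum(), w.mean(0)); v=w.mean(0)-C; print('pointer ang',np.degrees(np.arctan2(v[1],v[0])))
b=ray(ct,[[278,88],[272,102]],0.0405)[:,:2]*1000; print('bar',b,np.degrees(np.arctan2(*(b.mean(0)-C)[::-1])))
```

```text
sleeve (566.827392578125, 376.3094482421875) 25.948026657104492
128 [561.20942777 386.35428637]
pointer ang 119.21779344335377
bar [[524.01894295 393.18336413]
 [537.56830715 387.13734389]] 158.9738974051387
```

View pics/w22c.png

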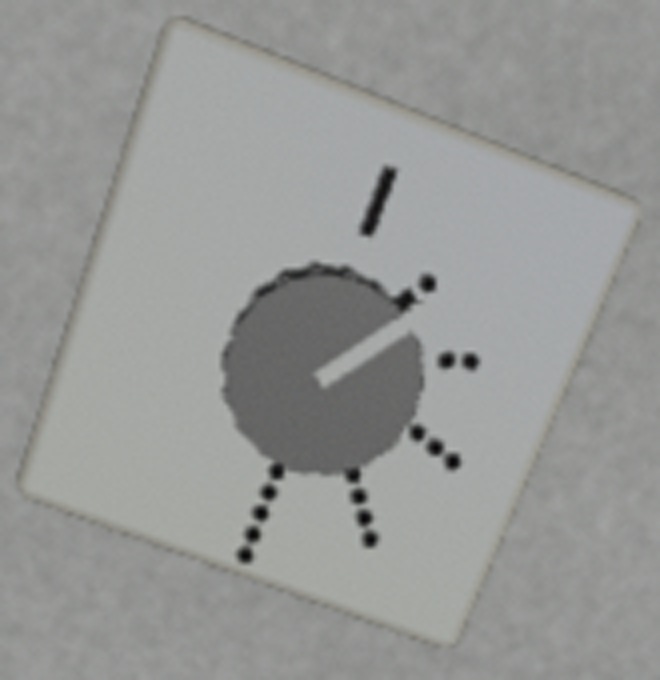

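```bash
python3 - <<'E'
from h import *
z=np.load('pics/w22.npz'); ct=(get_calibration('wrist'),z['T'])
f=lambda p:np.c_[np.array(p,float)/4+[180-.375,45-.375]]
print('axis',ray(ct,f([[322,370],[222,370],[424,370],[322,265],[322,474]]),0.087).round(4)[:,:2].tolist())
s=ray(ct,f([[172,15],[640,205],[450,645],[20,488]]),0.040)[:,:2]; print('box c',s.mean(0).round(4))
b=ray(ct,f([[390,170],[367,234]]),0.0405)[:,:2]; d4=ray(ct,f([[353,475],[371,540]]),0.0405)[:,:2]; p=ray(ct,f([[322,380],[412,322]]),0.087)[:,:2]
an=lambda v:np.degrees(np.arctan2(v[1],v[0])).round(1)
print('bar',an(b[0]-b[1]),'4',an(d4[1]-d4[0]),'ptr',an(p[1]-p[0]))
e=s[1]-s[0];print('edge',an(e))
E
python3 go.py 0.57 0.372 0.2 1.558
```

```text
axis [[0.5674, 0.3741], [0.567, 0.3512], [0.5677, 0.3974], [0.544, 0.3743], [0.5915, 0.3738]]
box c [0.568  0.3743]
bar 159.5 4 15.0 ptr 122.0
edge 68.4
shift [0.003  0.0584 0.0366] turn [-0.0013 -0.0005 -0.001 ] t 35.45 q [ 0.44  0.7   0.88 -0.    1.56 -1.12]
```

```bash
python3 -m creep '[{"dx":0.005,"dy":0,"dz":0.0389,"rx":0,"ry":-0.17,"rz":0,"gripper":1},{"dx":0.005,"dy":0,"dz":0.0389,"rx":0,"ry":-0.34,"rz":0,"gripper":1},{"dx":0.005,"dy":0.02,"dz":0.0389,"rx":0,"ry":-0.51,"rz":0,"gripper":1},{"dx":0.005,"dy":0.04,"dz":0.0389,"rx":0,"ry":-0.68,"rz":0,"gripper":1},{"dx":0.005,"dy":0.07,"dz":0.0389,"rx":0,"ry":-0.85,"rz":0,"gripper":1},{"dx":0.005,"dy":0.098,"dz":0.0389,"rx":0,"ry":-0.952,"rz":0,"gripper":1},{"dx":0.005,"dy":0.12,"dz":0.0389,"rx":0,"ry":-0.952,"rz":0,"gripper":1},{"dx":0.005,"dy":0.12,"dz":0.0389,"rx":0,"ry":-0.952,"rz":0,"gripper":1},{"dx":0.005,"dy":0.12,"dz":0.0389,"rx":0,"ry":-0.952,"rz":0,"gripper":1}]'; python3 shot.py w23; python3 go.py 0.5677 0.3742 0.066 2.51
```

```text
time: 36.58
tool_pos: [0.5683, 0.375, 0.1406]
tool_rot: [-1.572, 0.001, 2.51]
contact_force: [-0.5, 0.4, 0.8]
opening: 0.0919
36.575 [0.5683 0.375  0.1406] [-1.5724e+00  8.0000e-04  2.5099e+00] 0.09188258441267115 [-0.5  0.4  0.8]
shift [-0.0001  0.0749  0.0015] turn [ 0.0023  0.0002 -0.0011] t 36.625 q [ 0.47  0.71  1.18  0.    1.25 -2.04]
```

View pics/w23.png

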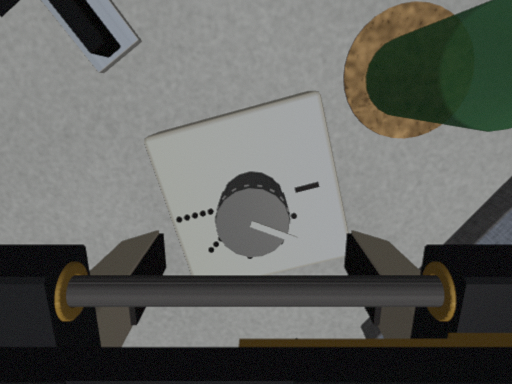

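Run:
```python
from h import *
z=np.load('pics/w23.npz'); ct=(get_calibration('wrist'),z['T'])
print(ray(ct,[[253,221],[215,221],[291,221],[253,186.5],[253,256]],0.087).round(4)[:,:2].tolist())
```

```text
[[0.5677, 0.3732], [0.5865, 0.3595], [0.5489, 0.387], [0.5547, 0.3556], [0.5817, 0.3923]]
```

```bash
python3 -m creep '[{"dx":0,"dy":0.03,"dz":0.001,"rx":0,"ry":0,"rz":0,"gripper":1},{"dx":0,"dy":0.055,"dz":0.001,"rx":0,"ry":0,"rz":0,"gripper":1},{"dx":0,"dy":0.07,"dz":0.001,"rx":0,"ry":0,"rz":0,"gripper":1},{"dx":0,"dy":0.0755,"dz":0.001,"rx":0,"ry":0,"rz":0,"gripper":1},{"dx":0,"dy":0.0755,"dz":0.001,"rx":0,"ry":0,"rz":0,"gripper":1},{"dx":0,"dy":0.0755,"dz":0.001,"rx":0,"ry":0,"rz":0,"gripper":0},{"dx":0,"dy":0.0755,"dz":0.001,"rx":0,"ry":0,"rz":0,"gripper":0},{"dx":0,"dy":0.0755,"dz":0.001,"rx":0,"ry":0,"rz":0,"gripper":0},{"dx":0,"dy":0.0755,"dz":0.001,"rx":0,"ry":0,"rz":0,"gripper":0},{"dx":0,"dy":0.0755,"dz":0.001,"rx":0,"ry":0,"rz":0,"gripper":0},{"dx":0,"dy":0.0755,"dz":0.001,"rx":0,"ry":0,"rz":0,"gripper":0},{"dx":0,"dy":0.0755,"dz":0.001,"rx":0,"ry":0,"rz":0,"gripper":0}]' 40
```

```text
time: 38.12
tool_pos: [0.5688, 0.3734, 0.0639]
tool_rot: [-1.572, 0.003, 2.51]
contact_force: [6.2, -5.0, -2.1]
opening: 0.0459
```

```bash
python3 -m creep '[{"dx":-0.0015,"dy":0,"dz":0,"rx":0,"ry":0,"rz":0,"gripper":0},{"dx":-0.0015,"dy":0,"dz":0,"rx":0,"ry":0.1,"rz":0,"gripper":0},{"dx":-0.0015,"dy":0,"dz":0,"rx":0,"ry":0.22,"rz":0,"gripper":0},{"dx":-0.0015,"dy":0,"dz":0,"rx":0,"ry":0.34,"rz":0,"gripper":0},{"dx":-0.0015,"dy":0,"dz":0,"rx":0,"ry":0.46,"rz":0,"gripper":0},{"dx":-0.0015,"dy":0,"dz":0,"rx":0,"ry":0.58,"rz":0,"gripper":0},{"dx":-0.0015,"dy":0,"dz":0,"rx":0,"ry":0.7,"rz":0,"gripper":0},{"dx":-0.0015,"dy":0,"dz":0,"rx":0,"ry":0.82,"rz":0,"gripper":0},{"dx":-0.0015,"dy":0,"dz":0,"rx":0,"ry":0.94,"rz":0,"gripper":0},{"dx":-0.0015,"dy":0,"dz":0,"rx":0,"ry":0.94,"rz":0,"gripper":0}]'
```

```text
time: 39.38
tool_pos: [0.5685, 0.3741, 0.0638]
tool_rot: [-1.572, -0.001, 1.572]
contact_force: [3.0, 1.0, -2.4]
opening: 0.0456
```

```bash
python3 shot.py w24; python3 -m creep '[{"dx":0,"dy":0,"dz":0,"rx":0,"ry":0.1,"rz":0,"gripper":0},{"dx":0,"dy":0,"dz":0,"rx":0,"ry":0.22,"rz":0,"gripper":0},{"dx":0,"dy":0,"dz":0,"rx":0,"ry":0.34,"rz":0,"gripper":0},{"dx":0,"dy":0,"dz":0,"rx":0,"ry":0.46,"rz":0,"gripper":0},{"dx":0,"dy":0,"dz":0,"rx":0,"ry":0.58,"rz":0,"gripper":0},{"dx":0,"dy":0,"dz":0,"rx":0,"ry":0.7,"rz":0,"gripper":0},{"dx":0,"dy":0,"dz":0,"rx":0,"ry":0.82,"rz":0,"gripper":0},{"dx":0,"dy":0,"dz":0,"rx":0,"ry":0.945,"rz":0,"gripper":0},{"dx":0,"dy":0,"dz":0,"rx":0,"ry":0.945,"rz":0,"gripper":0}]'; python3 shot.py w25
```

```text
39.375 [0.5685 0.3741 0.0638] [-1.5718e+00 -7.0000e-04  1.5721e+00] 0.045610658029914604 [ 3.   1.  -2.4]
time: 40.55
tool_pos: [0.5689, 0.3749, 0.0639]
tool_rot: [-1.57, -0.003, 0.627]
contact_force: [4.7, 4.6, -3.2]
opening: 0.0455
40.55 [0.5689 0.3749 0.0639] [-1.5705 -0.0031  0.6274] 0.04548816884155753 [ 4.7  4.6 -3.2]
```

View pics/w25.png

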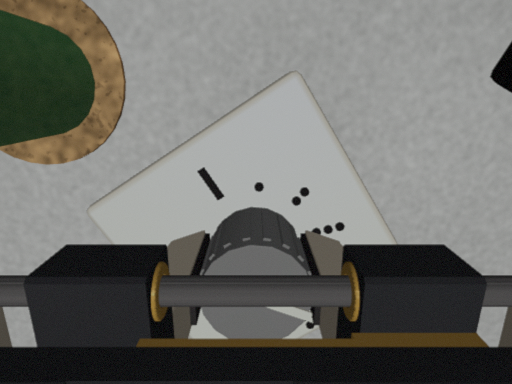

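```bash
python3 -m creep '[{"dx":0,"dy":0,"dz":0,"rx":0,"ry":0,"rz":0,"gripper":0.6},{"dx":0,"dy":0,"dz":0,"rx":0,"ry":0,"rz":0,"gripper":1},{"dx":0,"dy":0,"dz":0,"rx":0,"ry":0,"rz":0,"gripper":1},{"dx":0,"dy":0,"dz":0,"rx":0,"ry":0,"rz":0,"gripper":1},{"dx":0,"dy":-0.03,"dz":0,"rx":0,"ry":0,"rz":0,"gripper":1},{"dx":0,"dy":-0.08,"dz":0,"rx":0,"ry":0,"rz":0,"gripper":1},{"dx":0,"dy":-0.14,"dz":0,"rx":0,"ry":0,"rz":0,"gripper":1},{"dx":0,"dy":-0.19,"dz":-0.02,"rx":0,"ry":0,"rz":0,"gripper":1},{"dx":0,"dy":-0.19,"dz":-0.04,"rx":0,"ry":0,"rz":0,"gripper":1},{"dx":0,"dy":-0.19,"dz":-0.04,"rx":0,"ry":0,"rz":0,"gripper":1},{"dx":0,"dy":-0.19,"dz":-0.04,"rx":0,"ry":0,"rz":0,"gripper":1}]'; python3 shot.py w26; python3 shot.py s26 side
```

```text
time: 41.98
tool_pos: [0.5907, 0.3414, 0.2516]
tool_rot: [-1.57, 0.004, 0.626]
contact_force: [-0.8, 0.1, 0.6]
opening: 0.0919
41.975 [0.5907 0.3414 0.2516] [-1.5695  0.0036  0.6259] 0.09191836245254369 [-0.8  0.1  0.6]
42.025 [0.5906 0.3417 0.2518] [-1.5696  0.0033  0.6264] 0.09190524200869775 [-0.7  0.8 -0.4]
```

View pics/w26.png

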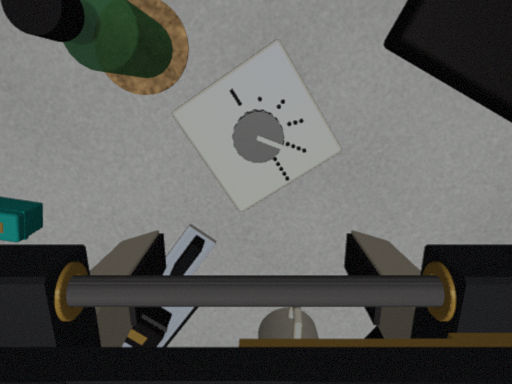

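View pics/s26.png

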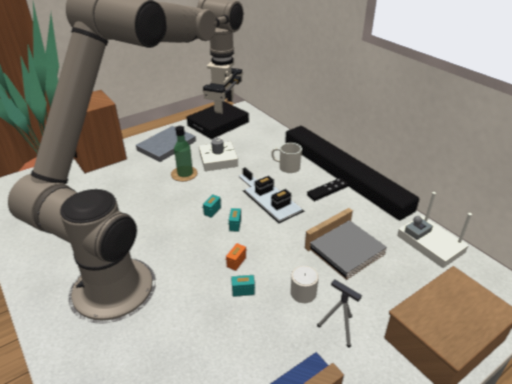

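```bash
python3 shot.py t27 top
python3 - <<'E'
from h import *
im=np.load('pics/s26.npz')['im']; cv2.imwrite('pics/s26c.png',cv2.resize(im[150:290,160:400,::-1],None,fx=3.2,fy=3.2,interpolation=cv2.INTER_CUBIC))
im=np.load('pics/t27.npz')['im']; cv2.imwrite('pics/t27c.png',cv2.resize(im[85:285,150:430,::-1],None,fx=2.8,fy=2.8,interpolation=cv2.INTER_CUBIC))
ct=cam('top')
for n in('top0','t27'):
    d=np.load(f'pics/{n}.npz')['d'];P=cloud(ct,d)
    q=np.zeros(d.shape,bool);q[145:205,338:380]=1;q&=(P[...,2]>0.025)&(P[...,2]<0.062)
    print(n,np.median(P[q][:,2]),cv2.minAreaRect(P[q][:,:2].astype(np.float32)*1000))
z=np.load('pics/w26.npz'); ct=(get_calibration('wrist'),z['T']);im=z['im']
cv2.imwrite('pics/w26c.png',cv2.resize(im[35:215,165:350,::-1],None,fx=3.3,fy=3.3,interpolation=cv2.INTER_CUBIC))
E
```

```text
42.075 [0.5907 0.3419 0.252 ] [-1.5698  0.0028  0.6267] 0.09194230211276684 [ 0.6 -0.3  0.3]
top0 0.05021206154130198 ((620.168701171875, -288.8365783691406), (168.00135803222656, 141.99049377441406), 1.1576621532440186)
t27 0.040596840959269964 ((616.1167602539062, -291.82470703125), (139.95481872558594, 169.08978271484375), 89.5707778930664)
```

View pics/s26c.png

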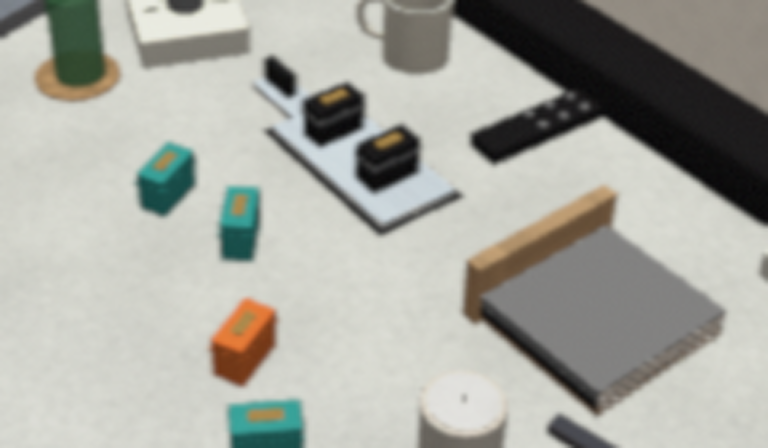

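View pics/t27c.png

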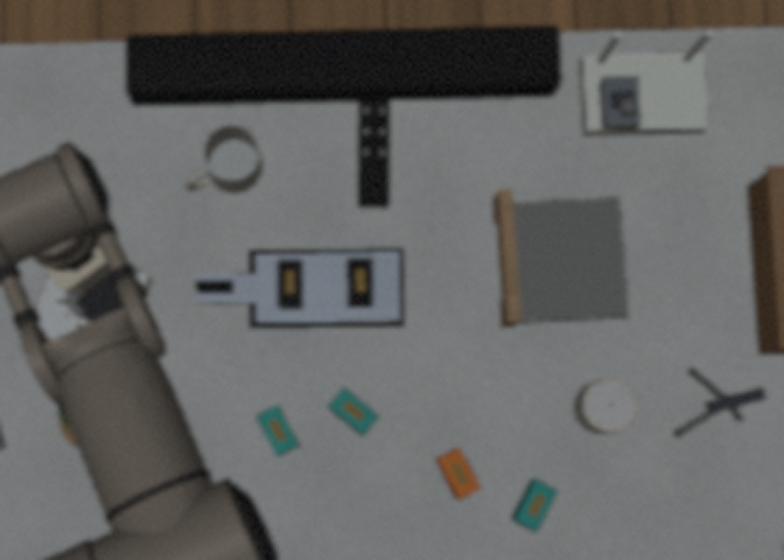

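View pics/w26c.png

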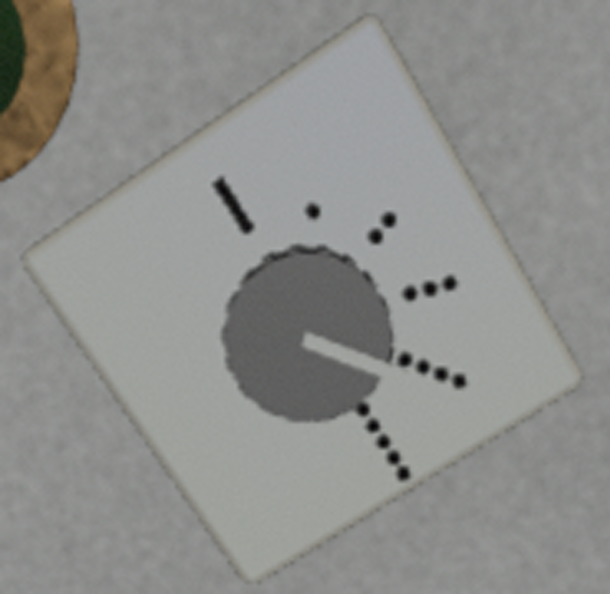

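The pointer is on the four-dot row, both packs stand on the deck, the stack lies flat at 40 mm against the bookend, and no black pack is left over.

```bash
python3 -c "
from h import *
print(robot.hand_in())"
```

```text
the job is handed in; nothing more can be done
None
```

I handed the job in at about 42 s of the 210 s allowed, and my last camera checks showed every part of the task done.

- **Bottle:** it stands on the cork coaster. I judged its position by eye after letting go, without measuring it again.
- **Plate:** before I set the packs down, the deck was centred on the mat within about 1.2 mm and 0.4°. Afterwards I only checked it by eye.
- **Stack:** it still stands against the bookend and came down 10 mm once the plate was out, with its top now at 40 mm. The top camera shows its position unchanged within a few mm, which is about as well as that camera can tell.
- **Packs:** two black packs were there, and both stand upright and apart on the deck. I left the orange and turquoise ones alone.
- **Timer:** I turned the sleeve last, from hour 1 to hour 4, and the pointer settled on the four-dot row.

No failures or slips showed up. The only disagreement was between cameras: the top camera put the timer about 5 mm from where the wrist camera did. I used the wrist reading, and the sleeve gripped well, with a side force of about 8 N at first.

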